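Put the bench kit away in its fitted holders

TASK

Put the four loose bench accessories away, each in the grey holder made for its shape: the film roll and the small steel weight standing upright in the large and the small round recess, the power brick flat in the rectangular recess, and the marker lying in both notches of the pen rest with its middle at the middle of the rest. Leave the white jar and the little black-capped vial standing where they are.

Things in the scene. Friction and masses are not known exactly. Their poses are not given: they have to be found in the camera images.
- film_roll: Upright roll of whitish sealing film on a card core, a cylinder 58 mm in diameter and 50 mm high. Origin: centre of its underside; z up.
- weight: Small upright steel calibration weight, a cylinder 22 mm in diameter with a knob on top, 44 mm high in all. Origin: centre of its underside; z up.
- adapter: Black power brick lying flat, 51 mm (its x) by 89 mm (its y) by 30 mm high. Origin: centre of its underside; z up. Its long axis y starts within 0.3 rad of world y.
- marker: Marker pen lying on the bench, white barrel with a black cap, 144 mm long (its y axis), 10 mm thick. Origin: middle of its length, on its underside, about 5 mm below its centre line (it turns with the pen if the pen rolls). Its long axis starts within 0.3 rad of world y.
- roll_nest: Fixed grey plastic plate 9 mm high, 90 x 90 mm with one large round recess 74 mm across, centred; its recess is 6 mm deep with a dark rubber floor 3 mm above the bench. Origin: centre of its underside, on the bench. Place of the film roll.
- weight_nest: Fixed grey plastic plate 9 mm high, 54 x 54 mm with one small round recess 38 mm across, centred; its recess is 6 mm deep with a dark rubber floor 3 mm above the bench. Origin: centre of its underside, on the bench. Place of the calibration weight.
- adapter_nest: Fixed grey plastic plate 9 mm high, 77 mm (its x) by 115 mm (its y) with one rectangular recess 67 x 105 mm, centred; its recess is 6 mm deep with a dark rubber floor 3 mm above the bench. Origin: centre of its underside, on the bench. Place of the power brick; long axis y to long axis y, either way round.
- pen_rest: Fixed grey pen rest: base 46 (x) by 96 mm (y), 4 mm high, with two notched saddles 10 mm thick, centred at y = +-41 mm; 72 mm between them are free. Each notch: flat bottom 14 mm wide, 13 mm above the bench, sides flaring at 45 degrees to 36 mm wide at 24 mm height. The marker lies along y, its underside 13 mm above the bench. Origin: centre of the underside, on the bench.
- jar: Bystander: white plastic jar with a ribbed lid, 66 mm in diameter, 83 mm high, standing loose. Origin: centre of its underside. To be left standing where it is.
- vial: Bystander: small vial with tan contents and black cap, 18 mm in diameter, 44 mm high, standing loose. Origin: centre of its underside. To be left standing where it is.
Things that resemble listed ones, but are neither listed nor needed, are in the scene too. Leave any red look-alike of the adapter alone.

How it is judged:
By the outcome, as a careful person would: the job done as asked, in the order asked, and still so for the second after the job is handed in, with the robot touching nothing.
It also fails if it takes over 125 s, if anything falls off the work surface, if the arm or the gripper's body presses on something with over 40 N, if the wrist force passes 120 N, or if a joint passes its speed limit or range.

ROBOT

A 6-joint arm with a two-finger parallel gripper is mounted at the origin on a cart in front of the work surface, level with it; the furniture and walls round the work are solid. World frame = base frame: x ahead of the robot, y to its left, z up, the work surface at z = 0. Lengths are in m, angles in rad, forces in N, time in s.
With the tool pointing down it reaches from about 0.375 to 0.9 m from the base axis. Payload 3.1 kg.
Tool frame: the origin (TCP) lies at the very end of the fingers, on their centre line; the grasp point (between the pads) lies 19 mm behind it; z points along the fingers, y is the direction in which the jaws open and shut (so a half turn about z gives the same grasp; the last joint's range is limited). The gripper opens to 85 mm and grips with 20 to 120 N. Pads are 22 mm wide; open, the fingers measure 114 mm over their backs; the gripper's body (76 mm by 85 mm) begins 54 mm behind the grasp point. The pads swing forward as they close: fully open they stand 13 mm farther back than shut.
Start: joints at [1.165, 0.527, 1.433, -0, 1.181, -0.178], TCP at [0.14, 0.609, 0.206] pointing down, gripper open.
Joint ranges: [-3.08, 3.08], [-0.75, 2.2], [0.22, 2.44], [-1.43, 4.57], [0, 2.65], [-2.85, 2.85]. Speed limits (rad/s): [2.79, 2.79, 3.14, 3.14, 3.14, 3.14].

INTERFACE

Orientations are given as a unit quaternion [x, y, z, w].
In Python, from station import * gives the robot as it stands.
- The arm moves only by the tool jog_arm, never from a script. Its argument "motion" is a list of rows, each a list of 5 numbers: the shift along the world's x, y, z in cm, then the turn about the world's z in degrees, then the closure in counts, from 0 (fully open) to 255 (shut). In form: [[tx, ty, tz, yaw, jaw], ...]. A call has 1 to 10 rows; each row shifts and turns the pose as measured when the row begins; what a row does not reach is not made up. A row lasts 1/12 s, in which the tool goes at most 41.7 mm and 7.16 degrees, less where a joint would pass 70% of its speed; a pose out of reach is approached as far as the arm can. A call with a gripper value outside its range is refused whole. The fingers move at their own pace and stop on an object; "squeeze" is the grip in N (left out, the last holds). Time passes only in rows, so rows that do not move let the fingers close. It gives the time, the measured TCP pose, the force and the opening at its end, in the units of the state.
- sense(): the state, without advancing time (a new reading comes with each control period).
- snapshot(name): name is "scene" or "side" or "wrist"; returns a dict with "img" (480x640x3 uint8, red, green, blue), "depth" (480x640 float32, m along the optical axis (not along the pixel's ray), 0 where there is no reading), "intrinsics" (3x3 intrinsics, pixels), "eye" and "attitude" of the camera in the world. Camera axes: x right, y down, z forward; pixel columns grow to the right and rows downward; lengths in m; the calibration is good to about 2 mm. A picture is of the moment at which its call begins.
- sign_off(): hands the job in, once; it reports no verdict.
The state is a dict: "t": time; "q": joint angles; "qd": joint speeds; "tau": joint torques, N m; "tcp_pos": TCP position; "tool_rot": TCP orientation; "force": force on the tool from outside, world axes, zero at the start; "ft_torque": the same for the moment, N m; "finger_gap": opening from 0.0 (shut) to 1.0 (fully open).
Only numpy, scipy, OpenCV 4.12 (cv2) and the standard library are available. Lean on these libraries where they do the work, as an engineer would, in place of code of your own. Each camera call takes 0.05 s, during which the arm holds its last target.

## Working session

There is one attempt and no reset: what is moved stays moved. The work goes in short steps, Python scripts to look and compute and a tool call to move; the robot and the scene stay as the last step left them, time stands still between calls to the robot, and variables do not carry over. Pictures are saved under pics/ and viewed, and the job is handed in when it is done.

Besides the shell and the picture viewer there is one more tool, called as name([rows], argument=value, ...), one row to a line, values as JSON. jog_arm: Moves the arm, as the interface text tells. Its arguments: {"type":"object","properties":{"motion":{"type":"array","items":{"type":"array","items":{"type":"number"}}},"squeeze":{"type":"number"}},"required":["motion"]}

```bash
ls; mkdir -p pics; cat > h.py <<'E'
import numpy as np, cv2, pickle
from station import *
def snap(name,tag):
    s=snapshot(name); cv2.imwrite(f'pics/{tag}.png',cv2.cvtColor(s['img'],cv2.COLOR_RGB2BGR))
    pickle.dump(s,open(f'pics/{tag}.pkl','wb')); return s
def load(tag): return pickle.load(open(f'pics/{tag}.pkl','rb'))
E
python3 - <<'E'
from h import *
for n in ['scene','side','wrist']:
    s=snap(n,n+'0'); print(n,s['intrinsics'],s['eye'],s['attitude'])
print(sense())
E
```

```text
pics
scene [[506.45947562   0.         319.03259822]
 [  0.         506.45947562 227.60808219]
 [  0.           0.           1.        ]] [1.09280176 0.6700185  0.74294213] [ 0.27567755  0.86497494 -0.39832999 -0.13097123]
side [[501.87672871   0.         323.69832559]
 [  0.         501.87672871 240.0970127 ]
 [  0.           0.           1.        ]] [ 0.65971169 -1.14086247  0.75611875] [ 0.87022986  0.00661775 -0.01700846 -0.49230773]
wrist [[415.77114141   0.         315.65811121]
 [  0.         415.77114141 243.46716608]
 [  0.           0.           1.        ]] [0.07378331 0.62425928 0.37236133] [0.77514413 0.61690802 0.08421108 0.10716609]
{'t': 0.15, 'q': array([ 1.16549976e+00,  5.28272806e-01,  1.43362765e+00, -2.51515470e-05,
        1.18137886e+00, -1.78481871e-01]), 'qd': array([-0.00098378, -0.00415071, -0.00388163, -0.00099449, -0.00029683,
        0.00016233]), 'tau': array([ 9.65620784e-04, -4.42740798e+01, -1.78277636e+01, -2.53399339e-04,
        5.59331820e-03, -9.12053792e-06]), 'tcp_pos': array([0.14027601, 0.60844387, 0.20563979]), 'tool_rot': array([ 1.13159619e-01,  9.93576464e-01, -8.11007524e-04, -2.31540709e-04]), 'force': array([ 0.28767518, -0.01561672, -0.04854553]), 'ft_torque': array([ 0.02263858, -0.01860803,  0.01417424]), 'finger_gap': 1.0000427141052566}
```

View pics/scene0.png

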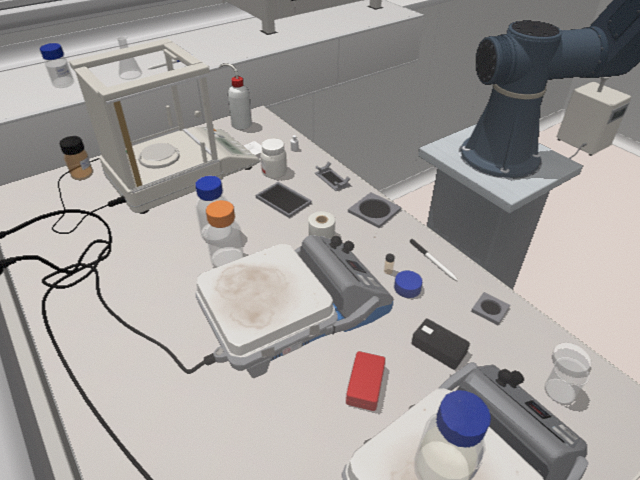

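View pics/side0.png

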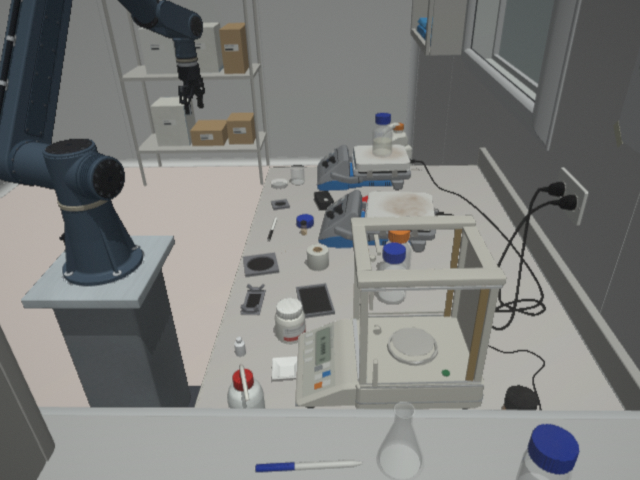

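View pics/wrist0.png

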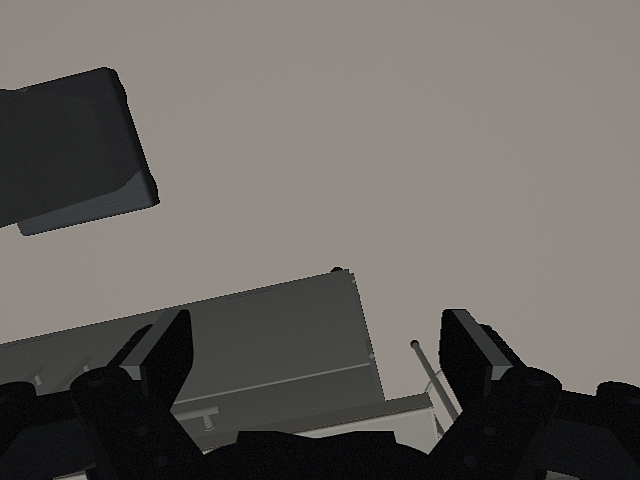

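The scene view shows the film roll (321,224), roll nest (374,208), adapter (440,343), marker (433,260), weight nest (490,306), adapter nest (283,198), pen rest (333,176), weight (294,143) beside the jar (272,158), and the vial (389,262). The side view shows the same things.

```bash
cat >> h.py <<'E'
from scipy.spatial.transform import Rotation as R
def w2p(s,P):
    P=np.atleast_2d(P); c=(P-s['eye'])@R.from_quat(s['attitude']).as_matrix(); K=s['intrinsics']
    return np.c_[K[0,0]*c[:,0]/c[:,2]+K[0,2],K[1,1]*c[:,1]/c[:,2]+K[1,2]]
def p2w(s,uv,z):
    uv=np.atleast_2d(np.asarray(uv,float)); K=s['intrinsics']
    d=np.c_[(uv[:,0]-K[0,2])/K[0,0],(uv[:,1]-K[1,2])/K[1,1],np.ones(len(uv))]@R.from_quat(s['attitude']).as_matrix().T
    t=(z-s['eye'][2])/d[:,2]
    return s['eye']+d*t[:,None]
def cloud(s):
    v,u=np.mgrid[:480,:640]; K=s['intrinsics']; D=s['depth']
    c=np.stack([(u-K[0,2])/K[0,0]*D,(v-K[1,2])/K[1,1]*D,D],-1)
    P=c@R.from_quat(s['attitude']).as_matrix().T+s['eye']; P[D==0]=np.nan
    return P
E
python3 - <<'E'
from h import *
for tag,pts in [('scene0',dict(roll=(321,224),rn=(374,208),ad=(440,343),mk=(433,260),wn=(490,306),an=(283,198),pr=(333,176),w=(294,148),jar=(272,175),vial=(389,268),red=(366,380),cap=(408,288),beaker=(562,390))),
  ('side0',dict(roll=(317,265),rn=(261,264),ad=(323,201),mk=(272,230),wn=(280,204),an=(315,300),pr=(254,299),w=(239,350),jar=(290,335),vial=(304,230)))]:
    s=load(tag); C=cloud(s)
    for k,(u,v) in pts.items(): print(tag,k,np.round(p2w(s,(u,v),0.0)[0],3),np.round(C[v,u],3))
# rectified overview from scene & side
for tag in ['scene0','side0']:
    s=load(tag)
    # world grid x .25-.95, y -.5..1.0? px 2mm at z=0.009
    pxs=[];
    xs=[.3,.8]; ys=[-.55,.5]
    W=np.array([[.25,-.5,.009],[.25,.6,.009],[.7,.6,.009],[.7,-.5,.009]])
    src=w2p(s,W).astype(np.float32)
    print(src)
E
```

```text
scene0 roll [ 0.57  -0.045  0.   ] [0.605 0.002 0.049]
scene0 rn [ 0.433 -0.02   0.   ] [ 0.436 -0.017  0.003]
scene0 ad [0.589 0.347 0.   ] [0.608 0.359 0.028]
scene0 mk [0.446 0.187 0.   ] [0.451 0.191 0.006]
scene0 wn [0.448 0.341 0.   ] [0.449 0.342 0.002]
scene0 an [ 0.589 -0.177  0.   ] [ 0.591 -0.173  0.004]
scene0 pr [ 0.433 -0.183  0.   ] [ 0.436 -0.179  0.003]
scene0 w [ 0.44  -0.354  0.   ] [ 0.45  -0.338  0.011]
scene0 jar [ 0.559 -0.276  0.   ] [ 0.568 -0.262  0.012]
scene0 vial [0.538 0.151 0.   ] [0.551 0.164 0.017]
scene0 red [0.746 0.328 0.   ] [0.759 0.342 0.029]
scene0 cap [0.544 0.215 0.   ] [0.563 0.231 0.025]
scene0 beaker [0.494 0.53  0.   ] [0.521 0.536 0.034]
side0 roll [ 0.592 -0.013  0.   ] [ 0.594 -0.039  0.018]
side0 rn [ 0.439 -0.007  0.   ] [ 0.439 -0.009  0.001]
side0 ad [0.597 0.373 0.   ] [0.6   0.313 0.03 ]
side0 mk [0.447 0.179 0.   ] [0.45  0.165 0.008]
side0 wn [0.454 0.353 0.   ] [0.454 0.35  0.002]
side0 an [ 0.593 -0.166  0.   ] [ 0.594 -0.168  0.001]
side0 pr [ 0.443 -0.162  0.   ] [ 0.444 -0.166  0.003]
side0 w [ 0.437 -0.341  0.   ] [ 0.443 -0.363  0.021]
side0 jar [ 0.543 -0.293  0.   ] [ 0.547 -0.324  0.028]
side0 vial [0.545 0.178 0.   ] [0.547 0.151 0.015]
[[319.22946 106.55272]
 [681.14215 345.06665]
 [518.7671  501.32828]
 [184.1799  150.69664]]
[[125.7236  405.38504]
 [232.64896 172.5684 ]
 [352.27267 171.35278]
 [364.41904 407.00037]]
```

```bash
python3 - <<'E'
import cv2
a=cv2.imread('pics/scene0.png')[110:290,230:490]; cv2.imwrite('pics/sc_a.png',cv2.resize(a,None,fx=3,fy=3,interpolation=cv2.INTER_CUBIC))
a=cv2.imread('pics/side0.png')[170:370,200:380]; cv2.imwrite('pics/si_a.png',cv2.resize(a,None,fx=3,fy=3,interpolation=cv2.INTER_CUBIC))
E
```

```text
(no output)
```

View pics/sc_a.png

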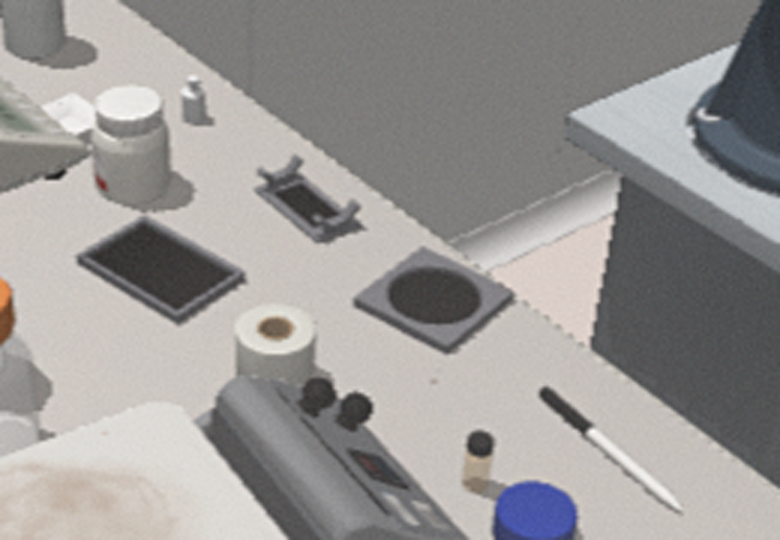

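View pics/si_a.png

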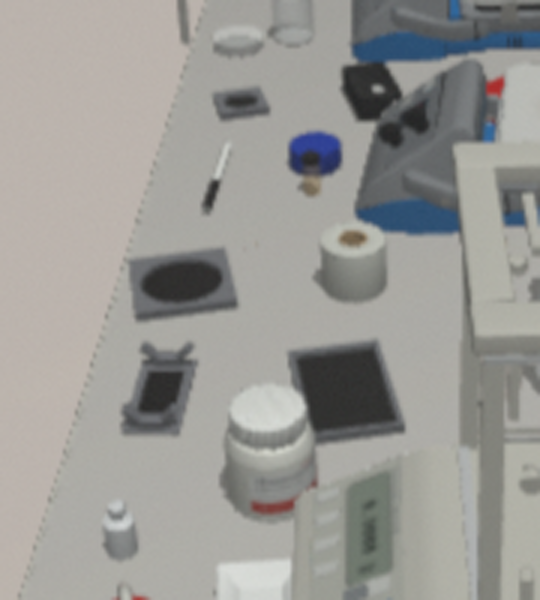

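```bash
python3 - <<'E'
from h import *
s=load('wrist0'); st=sense()
T=R.from_quat(st['tool_rot']).as_matrix(); C=R.from_quat(s['attitude']).as_matrix()
print('T',T.round(3)); print('cam in tool',(T.T@(s['eye']-st['tcp_pos'])).round(4)); print((T.T@C).round(4)); print('fwd world',C[:,2], 'yaw tool y',np.degrees(np.arctan2(T[1,1],T[0,1])))
C=cloud(load('scene0'))
# height map max in regions
for n,(x0,x1,y0,y1) in dict(all=(.25,.75,-.5,.65)).items():
    xs=np.arange(x0,x1,.05); ys=np.arange(y0,y1,.05)
    for x in xs:
        r=[]
        for y in ys:
            m=(C[...,0]>x)&(C[...,0]<x+.05)&(C[...,1]>y)&(C[...,1]<y+.05); r.append('%4d'%(C[...,2][m].max()*1000) if m.any() else '   .')
        print('%.2f'%x,' '.join(r))
E
```

```text
T [[-0.974  0.225 -0.001]
 [ 0.225  0.974 -0.002]
 [ 0.    -0.002 -1.   ]]
cam in tool [ 0.0684  0.0002 -0.1667]
[[ 2.000e-04 -9.628e-01 -2.703e-01]
 [ 1.000e+00  2.000e-04  0.000e+00]
 [ 0.000e+00 -2.703e-01  9.628e-01]]
fwd world [ 0.2627747  -0.06223735 -0.96284784] yaw tool y 77.00503644779303
0.25    .    .    .    .    .    .    .    .    .    .    .    .    .    .    .    .    .    .    .    .    .    .    .
0.30    .    .    .    .    .    .    .    .    .    .    .    .    .    .    .    .    .    .    .    .    .    .    .
0.35    2    2    2    4    2    1    2    3    5   10   11    3    3    2    2    3    2    3    2    3    2    3    3
0.40    3    4   43   46    4   22    7   24   11   11   11    3   12   12    9    3   12   12    3   19   18    3    3
0.45    3    3   24   30    5   25    7   24   10   11   11    3   11   12   10    7   11   11    3   18   61   60    3
0.50    4   13   12   84   85    2    7   11    3    3    3    4   42   44   28    4    3    2    3    3   62   61    3
0.55   46   48   48   84   85   11   12   12    3   53   52    3    4   44   28    3   33   32   63   96   94   72   70
0.60   68   66   69   69    4   11   11   10    4   53   52   90  116   87   82    2   33   33   88  117  107  108  107
0.65  308  310  309  309    4    5    4    3    3    3   63  119  119  117  116   76    4    3   72  119  120  119  116
0.70  309  312  313  309  219    4    3    3    3    2   62  117  118  118  120   66   33   32  106  107  108  108  107
```

jog_arm([
  [2.8,-2.9,0.9,1.3,0],
  [2.8,-2.9,0.9,1.3,0],
  [2.8,-2.9,0.9,1.3,0],
  [2.8,-2.9,0.9,1.3,0],
  [2.8,-2.9,0.9,1.3,0],
  [2.8,-2.9,0.9,1.3,0],
  [2.8,-2.9,0.9,1.3,0],
  [2.8,-2.9,0.9,1.3,0],
  [2.8,-2.9,0.9,1.3,0],
  [2.8,-2.9,0.9,1.3,0],
], squeeze=40)

```text
t: 0.98
tcp_pos: [0.415, 0.3135, 0.2918]
tool_rot: [-0.014, 1.0, -0.004, -0.004]
force: [-0.1, 1.9, -0.2]
finger_gap: 1.005
```

```bash
python3 - <<'E'
from h import *
s=snap('wrist','w1'); st=sense(); print(st['tcp_pos'],st['t'])
T=R.from_quat(st['tool_rot']).as_matrix(); print(np.degrees(np.arctan2(T[1,1],T[0,1])))
E
```

```text
[0.42232451 0.30875572 0.29362544] 1.0333
91.30820387711427
```

View pics/w1.png

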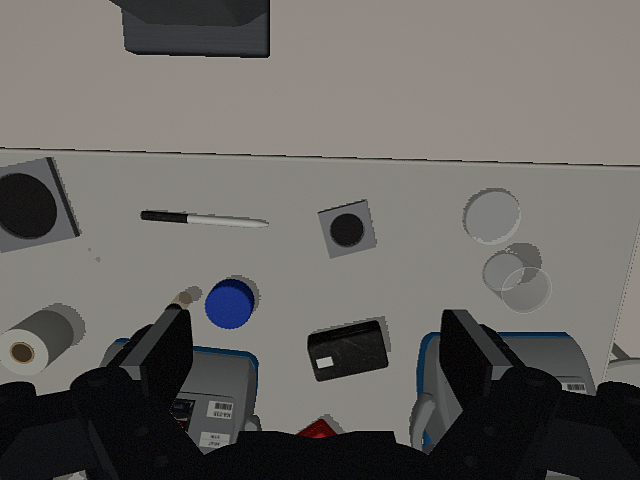

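Wrist view: weight nest (347,230), adapter (347,350), marker (205,219) with its cap at the −y end, vial (182,300), part of the roll and its nest on the left. Now over the other half.

jog_arm([
  [0.2,-4.1,0,-0.13,0],
  [0.2,-4.1,0,-0.13,0],
  [0.2,-4.1,0,-0.13,0],
  [0.2,-4.1,0,-0.13,0],
  [0.2,-4.1,0,-0.13,0],
  [0.2,-4.1,0,-0.13,0],
  [0.2,-4.1,0,-0.13,0],
  [0.2,-4.1,0,-0.13,0],
  [0.2,-4.1,0,-0.13,0],
  [0.2,-4.1,0,-0.13,0],
])

```text
t: 1.87
tcp_pos: [0.4414, -0.0996, 0.2934]
tool_rot: [-0.001, 1.0, -0.003, 0.004]
force: [1.2, 0.1, 0.2]
finger_gap: 1.0
```

```bash
python3 - <<'E'
from h import *
s=snap('wrist','w2'); st=sense(); print(st['tcp_pos'],st['t'])
T=R.from_quat(st['tool_rot']).as_matrix(); print(np.degrees(np.arctan2(T[1,1],T[0,1])))
E
```

```text
[ 0.44312125 -0.10798599  0.29365502] 1.9167
89.796799634159
```

View pics/w2.png

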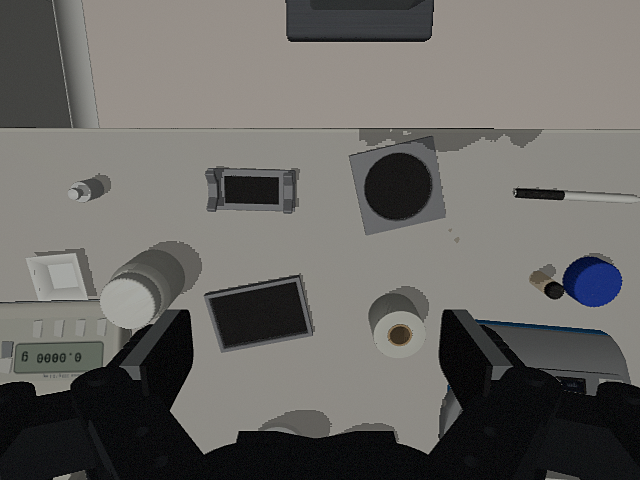

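Wrist view 2: weight (82,190), pen rest (253,190), roll nest (398,187), adapter nest (260,313), roll with core at (400,334), jar (140,290), vial (545,285). Measuring.

```bash
cat > meas.py <<'E'
from h import *
def blob(s,box,f,ch=True,dbg=None):
    x0,y0,x1,y1=box; im=s['img'][y0:y1,x0:x1].astype(int); hsv=cv2.cvtColor(s['img'][y0:y1,x0:x1],cv2.COLOR_RGB2HSV).astype(int)
    m=f(im,hsv).astype(np.uint8)
    cs,_=cv2.findContours(m,cv2.RETR_EXTERNAL,cv2.CHAIN_APPROX_NONE)
    c=max(cs,key=cv2.contourArea)
    return (c.reshape(-1,2)+[x0,y0]).astype(float)
def tri(obs):
    A=np.zeros((3,3));b=np.zeros(3)
    L=[]
    for s,uv in obs:
        p0=s['eye']; p1=p2w(s,uv,0.0)[0]; d=(p1-p0)/np.linalg.norm(p1-p0); M=np.eye(3)-np.outer(d,d); A+=M;b+=M@p0; L.append((p0,d))
    X=np.linalg.solve(A,b); return X,[np.linalg.norm((np.eye(3)-np.outer(d,d))@(X-p)) for p,d in L]
def rect(P): # world xy contour -> center, sizes, angle of long axis from y (rad)
    (cx,cy),(w,h),a=cv2.minAreaRect((P[:,:2]*1000).astype(np.float32))
    if w<h: w,h=h,w; a+=90
    t=np.radians(a)-np.pi/2; t=(t+np.pi/2)%np.pi-np.pi/2
    return np.array([cx,cy]).round(1),round(w,1),round(h,1),round(float(np.degrees(t)),2)
E
python3 - <<'E'
from meas import *
w1,w2,sc,si=[load(t) for t in ['w1','w2','scene0','side0']]
dark=lambda th:(lambda im,h:im.max(-1)<th)
def circ(c,s,z): 
    P=p2w(s,c,z)[:,:2]; (x,y),r=cv2.minEnclosingCircle((P*1000).astype(np.float32)); e=cv2.fitEllipse((P*1000).astype(np.float32)); return e
for n,s,b,th in [('rn w2',w2,(350,140,445,232),60),('wn w1',w1,(320,202,375,256),60),('rn sc',sc,(350,190,400,225),60),('wn sc',sc,(470,290,510,322),60)]:
    c=blob(s,b,dark(th)); print(n,circ(c,s,.003), np.r_[c.min(0),c.max(0)])
for n,s,b,th in [('an w2',w2,(200,270,318,355),60),('pr w2',w2,(215,165,290,212),60)]:
    c=blob(s,b,dark(th)); print(n,rect(p2w(s,c,.003 if n[0]=='a' else .004)), np.r_[c.min(0),c.max(0)])
# probe colors
for p in [(400,334),(415,345),(400,310),(430,300)]: print(p,w2['img'][p[1],p[0]])
for p in [(340,345),(345,320),(350,325),(350,372)]: print(p,w1['img'][p[1],p[0]])
for p in [(253,172),(212,190),(290,190),(253,205)]: print(p,w2['img'][p[1],p[0]])
def up(s,b,f,n): x0,y0,x1,y1=b; cv2.imwrite(n,cv2.cvtColor(cv2.resize(s['img'][y0:y1,x0:x1],None,fx=f,fy=f,interpolation=cv2.INTER_NEAREST),cv2.COLOR_RGB2BGR))
up(w2,(360,280,450,370),6,'pics/z1.png'); up(w2,(195,150,310,230),6,'pics/z2.png')
E
```

```text
rn w2 ((438.7893981933594, -10.925006866455078), (72.59310913085938, 73.85233306884766), 127.7266616821289) [364. 153. 431. 220.]
wn w1 ((455.4660339355469, 347.6653137207031), (36.611446380615234, 37.75630187988281), 106.71209716796875) [330. 214. 363. 246.]Traceback (most recent call last):
  File "<stdin>", line 7, in <module>
  File "<stdin>", line 5, in circ
cv2.error: OpenCV(4.12.0) /io/opencv/modules/imgproc/src/shapedescr.cpp:361: error: (-201:Incorrect size of input array) There should be at least 5 points to fit the ellipse in function 'fitEllipseNoDirect'
```

```bash
python3 - <<'E'
from meas import *
w1,w2,sc,si=[load(t) for t in ['w1','w2','scene0','side0']]
dark=lambda th:(lambda im,h:im.max(-1)<th)
def circ(c,s,z): 
    P=p2w(s,c,z)[:,:2]; e=cv2.fitEllipse((P*1000).astype(np.float32)); return np.round(e[0],1),np.round(e[1],1)
C=[]
for n,s,b,th in [('rn w2',w2,(350,140,445,232),60),('wn w1',w1,(320,202,375,256),60),('rn sc',sc,(350,190,400,225),75),('wn sc',sc,(470,290,510,322),85)]:
    c=blob(s,b,dark(th)); print(n,circ(c,s,.003), np.r_[c.min(0),c.max(0)]); C.append((s,cv2.fitEllipse(c.astype(np.float32))[0]))
print('tri rn',tri([C[0],C[2]]),'wn',tri([C[1],C[3]]))
for n,s,b,th in [('an w2',w2,(200,270,318,355),60),('pr w2',w2,(215,165,290,212),60)]:
    c=blob(s,b,dark(th)); print(n,rect(p2w(s,c,.003 if n[0]=='a' else .004)), np.r_[c.min(0),c.max(0)])
# probe colors
for p in [(400,334),(415,345),(400,310),(430,300)]: print(p,w2['img'][p[1],p[0]])
for p in [(340,345),(345,320),(350,325),(350,372)]: print(p,w1['img'][p[1],p[0]])
for p in [(253,172),(212,190),(290,190),(253,205)]: print(p,w2['img'][p[1],p[0]])
def up(s,b,f,n): x0,y0,x1,y1=b; cv2.imwrite(n,cv2.cvtColor(cv2.resize(s['img'][y0:y1,x0:x1],None,fx=f,fy=f,interpolation=cv2.INTER_NEAREST),cv2.COLOR_RGB2BGR))
up(w2,(360,280,450,370),6,'pics/z1.png'); up(w2,(195,150,310,230),6,'pics/z2.png')
E
```

```text
rn w2 (array([438.8, -10.9]), array([72.6, 73.9])) [364. 153. 431. 220.]
wn w1 (array([455.5, 347.7]), array([36.6, 37.8])) [330. 214. 363. 246.]
rn sc (array([436. , -16.1]), array([63.6, 68. ])) [360. 200. 389. 217.]
wn sc (array([451.9, 344.4]), array([31.6, 34.4])) [481. 301. 500. 314.]
tri rn (array([ 0.43824129, -0.01214493,  0.00596593]), [np.float64(0.0009544835764249117), np.float64(0.0009544835764249751)]) wn (array([0.45474172, 0.34674718, 0.00654202]), [np.float64(0.000714922476178549), np.float64(0.000714922476178595)])
an w2 (array([ 594.4, -169.4]), 106.6, 68.5, 12.02) [209. 282. 307. 348.]
pr w2 (array([ 442. , -171.9]), 59.8, 29.8, 0.17) [224. 176. 278. 203.]
(400, 334) [54 46 33]
(415, 345) [150 151 142]
(400, 310) [68 68 63]
(430, 300) [141 139 135]
(340, 345) [30 29 28]
(345, 320) [137 135 130]
(350, 325) [52 53 49]
(350, 372) [17 17 19]
(253, 172) [110 109 110]
(212, 190) [107 108 109]
(290, 190) [110 110 111]
(253, 205) [109 110 111]
```

View pics/z1.png

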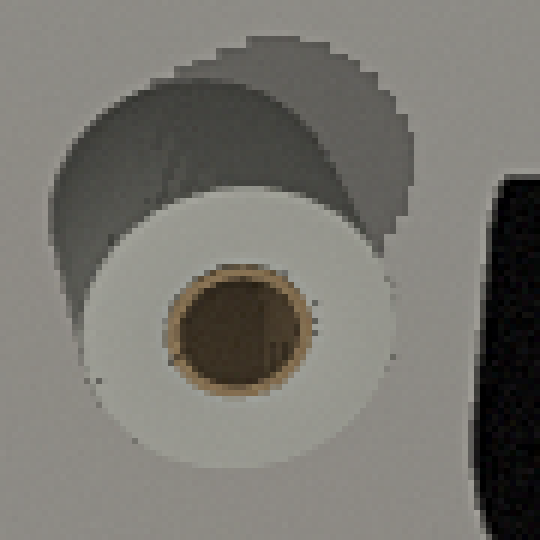

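View pics/z2.png

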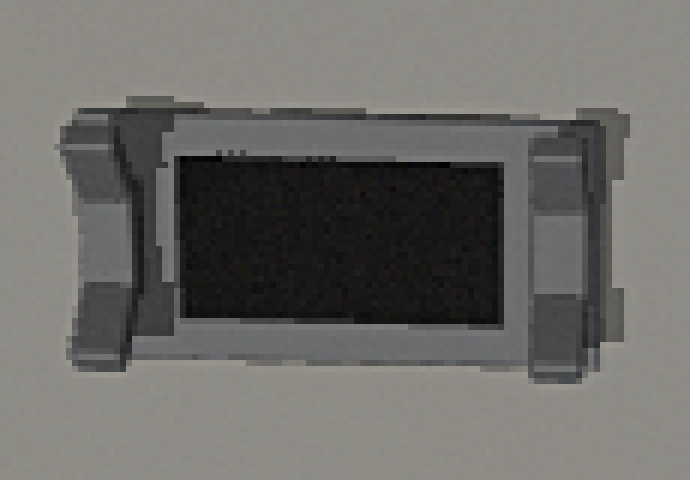

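Zooms: roll core centre at (400,335), and the pen rest with dark base inset (224–278, 176–203).

```bash
python3 - <<'E'
from meas import *
w1,w2,sc,si=[load(t) for t in ['w1','w2','scene0','side0']]
brown=lambda im,h:(im[...,0]-im[...,2]>14)
obs=[]
for n,s,b in [('w2',w2,(370,300,430,360)),('w1',w1,(5,330,45,370)),('sc',sc,(308,208,335,235)),('si',si,(305,240,330,262))]:
    c=blob(s,b,brown); e=cv2.fitEllipse(c.astype(np.float32)) ; print(n,np.round(e[0],1),np.round(e[1],1),p2w(s,e[0],.05)[0].round(4)); obs.append((s,e[0]))
print('roll',tri(obs),tri(obs[:2]),tri([obs[0],obs[2]]))
# adapter w1
c=blob(w1,(300,310,395,388),lambda im,h:im.max(-1)<75); print('ad',rect(p2w(w1,c,.03)),np.r_[c.min(0),c.max(0)])
def up(s,b,f,n): x0,y0,x1,y1=b; cv2.imwrite(n,cv2.cvtColor(cv2.resize(s['img'][y0:y1,x0:x1],None,fx=f,fy=f,interpolation=cv2.INTER_NEAREST),cv2.COLOR_RGB2BGR))
up(w2,(55,165,125,215),8,'pics/z3.png'); up(w1,(295,305,400,395),6,'pics/z4.png');up(sc,(280,130,310,160),12,'pics/z5.png');up(si,(225,330,255,360),12,'pics/z6.png')
a=[cv2.resize(cv2.imread(f'pics/z{i}.png'),(390,290)) for i in (3,4,5,6)]
cv2.imwrite('pics/zz.png',np.vstack([np.hstack(a[:2]),np.hstack(a[2:])]))
E
```

```text
w2 [399.3 334.8] [21.3 24.1] [ 0.5937 -0.0088  0.05  ]
w1 [ 21.4 352.4] [20.2 25.1] [ 0.5937 -0.0081  0.05  ]
sc [321.4 218.9] [ 8.2 13.2] [ 0.595  -0.0097  0.05  ]
si [317.3 248.9] [5.9 9.7] [ 0.5944 -0.011   0.05  ]
roll (array([ 0.59438212, -0.00926943,  0.04921076]), [np.float64(0.0006695361589101889), np.float64(0.00041121151771811266), np.float64(0.0010114583334961188), np.float64(0.00027905024840493294)]) (array([ 0.59408948, -0.00866557,  0.0493237 ]), [np.float64(9.859299495170142e-07), np.float64(9.859299495769663e-07)]) (array([ 0.59445772, -0.00927275,  0.04976743]), [np.float64(0.0007707199115813696), np.float64(0.0007707199115813167)])
ad (array([592.1, 352.4]), 87.3, 62.5, 15.69) [307. 320. 388. 381.]
```

View pics/zz.png

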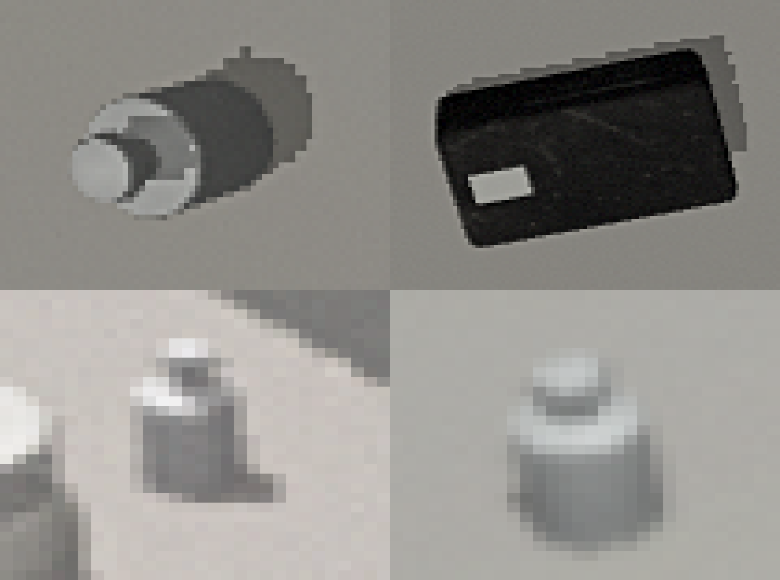

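Weight (knob, upright) and adapter (label visible) are confirmed in the zooms; roll triangulates to (0.594, −0.009), top at 0.049. Checking clearance toward the hotplate.

```bash
python3 - <<'E'
from h import *
Cs=np.concatenate([cloud(load(t)).reshape(-1,3) for t in ['scene0','side0','w2','w1']])
Cs=Cs[~np.isnan(Cs[:,0])]
print('   y', ' '.join('%4d'%(y*1000) for y in np.arange(-.10,.16,.01)))
for x in np.arange(.5,.72,.01):
    r=[]
    for y in np.arange(-.10,.16,.01):
        m=(abs(Cs[:,0]-x-.005)<.005)&(abs(Cs[:,1]-y-.005)<.005)&(Cs[:,2]<.2); r.append('%4d'%(np.percentile(Cs[m,2],90)*1000) if m.sum()>1 else '   .')
    print('%.2f'%x,' '.join(r))
E
```

```text
y -100  -90  -80  -70  -60  -50  -40  -30  -20  -10    0    9   19   29   39   49   59   69   79   89   99  109  119  129  139  149
0.50    0    0    0    0    0    0    0    0    0    0    0    0    0    0    0    0    0    0    0    0    0    0    0    0    0    0
0.51    0    0    0    0    0    0    0    0    0    0    0    0    0    0    0    0    0    0    0    0    0    0    0    0    0    0
0.52    0    0    0    0    0    0    0    0    0    0    0    0    0    0    0    0    0    0    0    0    0    0    0    0    0    0
0.53    0    0    0    0    0    0    0    0    0    0    0    0    0    0    0    0    0    0    0    0    0    0    0    0    1   41
0.54    0    0    0    0    0    0    0    0    0    0    0    0    0    0    0    0    0    0    0    0    0    0    0    0   37   43
0.55    0    0    0    0    0    0    0    0    0    0    0    0    0    0    0    0    0    0    0    0    0    0    0    0    1   42
0.56    0    0    0    0    0    0    0   43   48   48   46    0    0    0    0    0    0    0    0    0    0    0    0    0    0    0
0.57    0    0    0    
[... 1301 characters left out ...]
  103  102   99  100  101
0.67    0    0    0    0    0    0    0    0    0    0    0    0    0    0   64   67   79  105  111  110  110  109  107  108  106  106
0.68    0    0    0    0    0    0    0    0    0    0    0    0    0    0   63   65   56  113  116  115  116  116  115  115  114  113
0.69    0    0    0    0    0    0    0    0    0    0    0    0    0    0   62   63   50  113  116  117  117  116  117  117  118  116
0.70    0    0    0    0    0    0    0    0    0    0    0    0    0    0   59   61    0  108  110  113  113  113  115  115  116  115
0.71    0    0    1    1    0    0    0    0    0    0    0    0    0    0   57    0    0    .    .    .    .   95   99   98   99  105
```

jog_arm([
  [2.5,1.65,-1.5,3.4,0],
  [2.5,1.65,-1.5,3.4,0],
  [2.5,1.65,-1.5,3.4,0],
  [2.5,1.65,-1.5,3.4,0],
  [2.5,1.65,-1.5,3.4,0],
  [2.5,1.65,-1.5,3.4,0],
  [0,0,-3,0,0],
  [0,0,-3,0,0],
  [0,0,-2,0,0],
  [0,0,0,0,0],
])

```text
t: 2.75
tcp_pos: [0.6018, -0.0074, 0.1154]
tool_rot: [-0.175, 0.984, -0.008, 0.009]
force: [-0.4, 0.6, -0.0]
finger_gap: 1.001
```

```bash
cat >> h.py <<'E'
def ps():
    st=sense(); T=R.from_quat(st['tool_rot']).as_matrix()
    print('t',round(float(st['t']),2),'tcp',st['tcp_pos'].round(4),'yaw',round(float(np.degrees(np.arctan2(T[1,1],T[0,1]))),2),'gap',round(float(st['finger_gap']),3),'F',st['force'].round(1),'qd',round(float(abs(st['qd']).max()),2), 'q',st['q'].round(2))
    return st
E
python3 - <<'E'
from h import *
ps()
E
```

```text
t 2.75 tcp [ 0.6018 -0.0074  0.1154] yaw 110.19 gap 1.001 F [-0.4  0.6 -0. ] qd 0.02 q [-0.19  0.6   1.59 -0.01  0.92 -2.11]
```

jog_arm([
  [-0.8,-0.1,-2,0,0],
  [0,0,-3,0,0],
  [0,0,-3,0,0],
  [0,0,-2.5,0,0],
  [0,0,0,0,0],
])

```text
t: 3.17
tcp_pos: [0.5967, -0.0067, 0.0111]
tool_rot: [-0.175, 0.984, -0.009, 0.013]
force: [-1.3, 0.3, -0.6]
finger_gap: 0.998
```

```bash
python3 - <<'E'
from h import *
ps()
E
```

```text
t 3.17 tcp [ 0.5967 -0.0067  0.0111] yaw 110.2 gap 0.998 F [-1.3  0.3 -0.6] qd 0.06 q [-0.19  0.76  1.66 -0.01  0.69 -2.11]
```

jog_arm([
  [-0.3,-0.2,0,0,0],
  [0,0,0,0,120],
  [0,0,0,0,120],
  [0,0,0,0,120],
  [0,0,0,0,120],
  [0,0,0,0,120],
], squeeze=40)

```text
t: 3.67
tcp_pos: [0.5981, -0.0092, 0.0193]
tool_rot: [-0.175, 0.984, -0.011, 0.018]
force: [-0.5, -1.0, -1.4]
finger_gap: 0.649
```

```bash
python3 - <<'E'
from h import *
ps()
E
```

```text
t 3.67 tcp [ 0.5981 -0.0092  0.0193] yaw 110.18 gap 0.649 F [-0.5 -1.  -1.4] qd 0.02 q [-0.2   0.74  1.67 -0.01  0.69 -2.11]
```

jog_arm([
  [0,0,2,0,120],
  [0,0,2,0,120],
  [-2.6,0,1,0,120],
  [-2.6,0,0,0,120],
  [-2.6,0,0,0,120],
  [-2.6,0,0,0,120],
  [-2.6,0,0,0,120],
  [-2.6,0,0,0,120],
  [0,0,0,0,120],
])

```text
t: 4.42
tcp_pos: [0.4416, -0.0098, 0.0775]
tool_rot: [-0.176, 0.984, -0.014, 0.025]
force: [-1.2, 0.6, -1.4]
finger_gap: 0.648
```

```bash
python3 - <<'E'
from h import *
ps(); s=snap('wrist','w3'); ps()
snap('scene','s3')
E
```

```text
t 4.42 tcp [ 0.4416 -0.0098  0.0775] yaw 110.2 gap 0.648 F [-1.2  0.6 -1.4] qd 0.08 q [-0.27  0.51  2.04 -0.01  0.53 -2.19]
t 4.47 tcp [ 0.4454 -0.0106  0.078 ] yaw 110.17 gap 0.646 F [ 0.1  0.  -0.9] qd 0.11 q [-0.27  0.51  2.04 -0.01  0.53 -2.19]
```

View pics/w3.png

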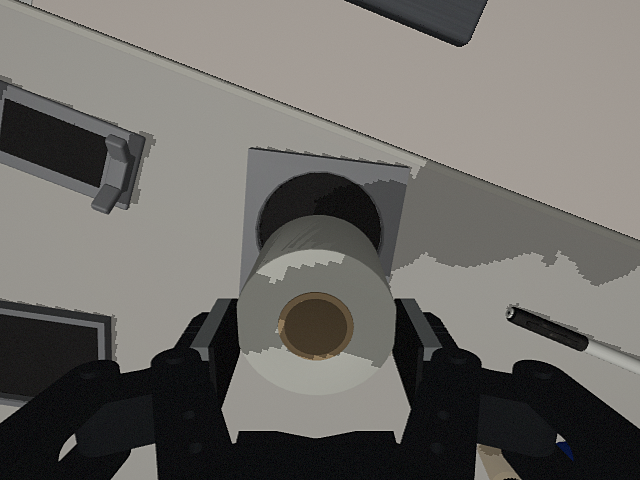

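View pics/s3.png

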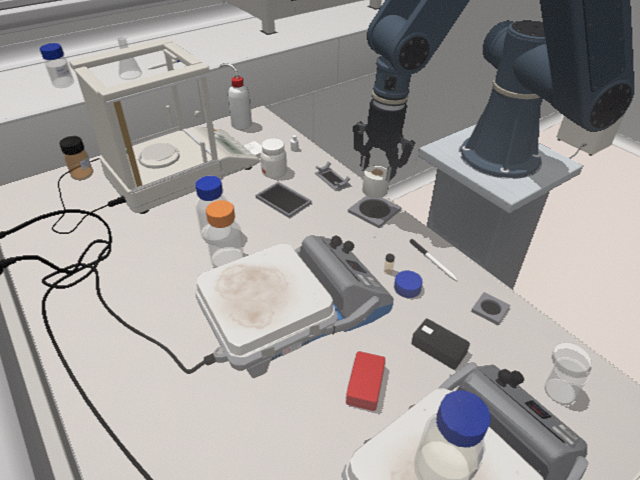

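```bash
python3 - <<'E'
from h import *
for q in [[.113,.9936,-.0008,-.0002],[-.014,1,-.004,-.004],[-.001,1,-.003,.004],[-.175,.984,-.008,.009],[-.175,.984,-.009,.013],[-.175,.984,-.011,.018],[-.176,.984,-.014,.025]]:
    print((R.from_quat(q).as_matrix()[:,2]*180/np.pi).round(2))
from meas import *
s=load('w3')
c=blob(s,(270,280,365,370),lambda im,h:(im[...,0]-im[...,2]>14)); e=cv2.fitEllipse(c.astype(np.float32)); print(e)
st=sense()
# core rim top plane: roll top height = grip assumption; grasped at tcp z .0193 -> top at tcp+0.030
for z in [.105,.108,.111]: print(z,p2w(s,e[0],z)[0]-st['tcp_pos'])
E
```

```text
[-3.00e-02 -9.00e-02 -5.73e+01]
[ -0.45  -0.46 -57.29]
[  0.46  -0.34 -57.29]
[  1.18  -0.72 -57.28]
[  1.65  -0.75 -57.27]
[  2.25  -0.88 -57.24]
[  3.1   -1.07 -57.2 ]
((315.3315124511719, 325.81646728515625), (67.88964080810547, 75.07319641113281), 92.6712417602539)
0.105 [-0.00635073  0.00305119  0.02674513]
0.108 [-0.00798147  0.00257018  0.02974513]
0.111 [-0.00961221  0.00208917  0.03274513]
```

jog_arm([
  [0,0,0,0,120],
  [0,0,0,0,120],
  [0,0,0,0,120],
])

```text
t: 4.77
tcp_pos: [0.4542, -0.0128, 0.0795]
tool_rot: [-0.175, 0.984, -0.018, 0.034]
force: [0.4, -0.5, -1.3]
finger_gap: 0.65
```

```bash
python3 - <<'E'
from h import *
st=ps(); print((R.from_quat(st['tool_rot']).as_matrix()[:,2]*180/np.pi).round(2)); print(st['q'],st['tau'])
E
```

```text
t 4.77 tcp [ 0.4542 -0.0128  0.0795] yaw 110.15 gap 0.65 F [ 0.4 -0.5 -1.3] qd 0.03 q [-0.27  0.51  2.03 -0.01  0.53 -2.19]
[  4.19  -1.37 -57.13]
[-0.27241359  0.51042551  2.0262678  -0.00676744  0.52796657 -2.19053961] [ 5.26613148e-03 -3.36501431e+01 -7.39301920e+00 -8.79880245e-03
 -2.64220443e-01 -2.91230044e-04]
```

The arm creeps outward and tilts a little on every row. A half turn of yaw reverses the tilt's sign in the tool frame, so I'll flip the yaw and let the creep cancel it.

jog_arm([
  [-0.2,0,0.1,-7.1,120],
  [-0.2,0,0.1,-7.1,120],
  [-0.2,0,0.1,-7.1,120],
  [-0.2,0,0.1,-7.1,120],
  [-0.2,0,0.1,-7.1,120],
  [-0.2,0,0.1,-7.1,120],
  [-0.2,0,0.1,-7.1,120],
  [-0.2,0,0.1,-7.1,120],
  [-0.2,0,0.1,-7.1,120],
  [-0.2,0,0.1,-7.1,120],
])

```text
t: 5.6
tcp_pos: [0.4462, -0.0147, 0.0898]
tool_rot: [0.435, 0.899, -0.037, 0.022]
force: [0.4, -0.7, -0.6]
finger_gap: 0.651
```

```bash
cat >> h.py <<'E'
def ps2():
    st=ps(); z=R.from_quat(st['tool_rot']).as_matrix()[:,2]; q1=st['q'][0]
    r=np.array([np.cos(q1),np.sin(q1)]); t=np.array([-np.sin(q1),np.cos(q1)])
    print('tilt deg radial %.2f tang %.2f'%(np.degrees(z[:2]@r),np.degrees(z[:2]@t)),'q',st['q'].round(4)); return st
E
python3 - <<'E'
from h import *
ps2()
E
```

```text
t 5.6 tcp [ 0.4462 -0.0147  0.0898] yaw 38.22 gap 0.651 F [ 0.4 -0.7 -0.6] qd 1.54 q [-0.22  0.5   1.99 -0.14  0.63 -0.78]
tilt deg radial 1.55 tang -4.73 q [-0.2234  0.4995  1.9873 -0.14    0.6324 -0.7801]
```

jog_arm([
  [-0.1,0,0,-7.1,120],
  [-0.1,0,0,-7.1,120],
  [-0.1,0,0,-7.1,120],
  [-0.1,0,0,-7.1,120],
  [-0.1,0,0,-7.1,120],
  [-0.1,0,0,-7.1,120],
  [-0.1,0,0,-7.1,120],
  [-0.1,0,0,-7.1,120],
  [-0.1,0,0,-7.1,120],
  [-0.1,0,0,-7.1,120],
])

```text
t: 6.43
tcp_pos: [0.4485, -0.0153, 0.0894]
tool_rot: [0.879, 0.474, -0.041, 0.002]
force: [-1.1, -0.5, -0.4]
finger_gap: 0.647
```

```bash
python3 - <<'E'
from h import *
ps2()
E
```

```text
t 6.43 tcp [ 0.4485 -0.0153  0.0894] yaw -33.4 gap 0.647 F [-1.1 -0.5 -0.4] qd 1.33 q [-0.24  0.52  1.92 -0.09  0.76  0.41]
tilt deg radial -3.34 tang -3.39 q [-0.2406  0.5235  1.9208 -0.0861  0.7575  0.4054]
```

jog_arm([
  [-0.1,0,0,-7.1,120],
  [-0.1,0,0,-7.1,120],
  [-0.1,0,0,-7.1,120],
  [-0.1,0,0,-7.1,120],
  [-0.1,0,0,-7.1,120],
])

```text
t: 6.85
tcp_pos: [0.4502, -0.0161, 0.0889]
tool_rot: [0.983, 0.181, -0.038, -0.008]
force: [0.4, -0.5, -0.6]
finger_gap: 0.649
```

```bash
python3 - <<'E'
from h import *
ps2()
E
```

```text
t 6.85 tcp [ 0.4502 -0.0161  0.0889] yaw -69.2 gap 0.649 F [ 0.4 -0.5 -0.6] qd 1.29 q [-0.27  0.53  1.91 -0.03  0.78  0.95]
tilt deg radial -4.28 tang -1.02 q [-0.2716  0.5276  1.9115 -0.0254  0.7775  0.954 ]
```

jog_arm([
  [-0.1,0,0,-6.5,120],
  [-0.1,0,0,-6.5,120],
  [-0.2,0,0,0,120],
  [-0.2,0,0,0,120],
  [-0.2,0,0,0,120],
  [-0.2,0,0,0,120],
  [-0.2,0,0,0,120],
  [-0.2,0,0,0,120],
])

```text
t: 7.52
tcp_pos: [0.4413, -0.0173, 0.0884]
tool_rot: [0.997, 0.066, -0.033, -0.011]
force: [0.2, 0.1, -0.8]
finger_gap: 0.654
```

```bash
python3 - <<'E'
from h import *
ps2()
E
```

```text
t 7.52 tcp [ 0.4413 -0.0173  0.0884] yaw -82.42 gap 0.654 F [ 0.2  0.1 -0.8] qd 0.06 q [-0.29  0.52  1.94 -0.    0.75  1.15]
tilt deg radial -4.02 tang -0.11 q [-0.2919  0.5184  1.9397 -0.0027  0.7538  1.1478]
```

jog_arm([
  [0,0,0,0,120],
  [0,0,0,0,120],
  [0,0,0,0,120],
  [0,0,0,0,120],
  [0,0,0,0,120],
  [0,0,0,0,120],
])

```text
t: 8.02
tcp_pos: [0.4407, -0.017, 0.0885]
tool_rot: [0.997, 0.067, -0.033, -0.011]
force: [-0.1, -0.2, -2.2]
finger_gap: 0.649
```

```bash
python3 - <<'E'
from h import *
ps2()
E
```

```text
t 8.02 tcp [ 0.4407 -0.017   0.0885] yaw -82.32 gap 0.649 F [-0.1 -0.2 -2.2] qd 0.0 q [-0.29  0.52  1.94 -0.    0.75  1.15]
tilt deg radial -4.04 tang -0.11 q [-0.2916  0.5177  1.941  -0.0028  0.7535  1.1464]
```

```bash
python3 - <<'E'
from h import *
s=snap('wrist','w4'); ps2(); snap('scene','s4')
E
```

```text
t 8.07 tcp [ 0.4407 -0.017   0.0885] yaw -82.32 gap 0.655 F [ 0.3  0.1 -1.2] qd 0.0 q [-0.29  0.52  1.94 -0.    0.75  1.15]
tilt deg radial -4.03 tang -0.11 q [-0.2916  0.5176  1.941  -0.0028  0.7535  1.1464]
```

View pics/w4.png

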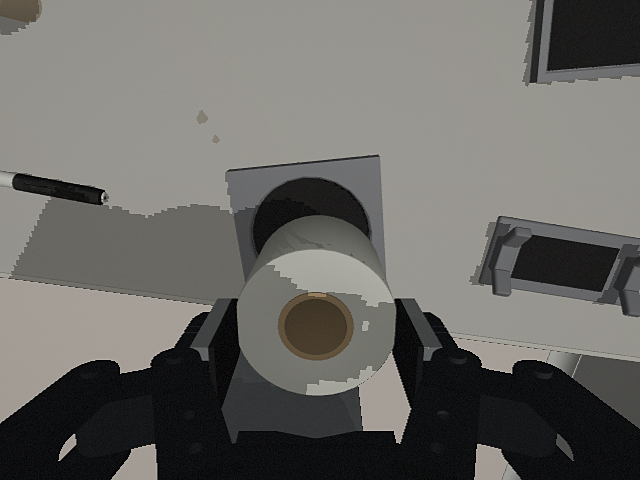

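```bash
python3 - <<'E'
from meas import *
s=load('w4'); C=cloud(s)
c=blob(s,(260,280,370,370),lambda im,h:(im[...,0]-im[...,2]>14)); e=cv2.fitEllipse(c.astype(np.float32)); print(e)
m=np.zeros((480,640),np.uint8); cv2.circle(m,(315,325),70,1,-1); cv2.circle(m,(316,328),42,0,-1); m=(m>0)&~np.isnan(C[...,0])
P=C[m]; P=P[abs(P[:,2]-np.median(P[:,2]))<.008]
c0=P.mean(0); n=np.linalg.svd(P-c0,full_matrices=False)[2][2]; n*=np.sign(n[2]); print('top mean',c0,'normal deg',np.degrees(n[:2]))
print('core centre',p2w(s,e[0],c0[2])[0])
ct=p2w(s,e[0],c0[2])[0]; print('bottom centre',ct-n*.05, 'tcp',sense()['tcp_pos'])
E
```

```text
((315.2821044921875, 325.90081787109375), (68.00860595703125, 75.09996032714844), 93.09141540527344)
top mean [ 0.44463288 -0.0168178   0.12197428] normal deg [2.23640555 0.1825785 ]
core centre [ 0.44418992 -0.01721715  0.12197428]
bottom centre [ 0.44223829 -0.01737648  0.07201264] tcp [ 0.44072139 -0.01705789  0.08850937]
```

jog_arm([
  [-0.4,0.6,-1.5,0,120],
  [0,0,-2,0,120],
  [0,0,-1.5,0,120],
  [0,0,0,0,120],
])

```text
t: 8.45
tcp_pos: [0.4391, -0.0116, 0.0383]
tool_rot: [0.997, 0.067, -0.03, -0.01]
force: [-0.1, 0.0, -1.2]
finger_gap: 0.65
```

```bash
python3 - <<'E'
from h import *
ps2()
E
```

```text
t 8.45 tcp [ 0.4391 -0.0116  0.0383] yaw -82.31 gap 0.65 F [-0.1  0.  -1.2] qd 0.03 q [-0.28  0.62  1.98 -0.    0.61  1.16]
tilt deg radial -3.65 tang -0.07 q [-0.2809  0.6179  1.9799 -0.0021  0.6076  1.1568]
```

jog_arm([
  [-0.2,0,-1.0,0,120],
  [0,0,-0.7,0,120],
  [0,0,0,0,120],
])

```text
t: 8.7
tcp_pos: [0.4379, -0.0118, 0.0211]
tool_rot: [0.997, 0.067, -0.03, -0.01]
force: [0.2, 0.0, -1.6]
finger_gap: 0.65
```

```bash
python3 - <<'E'
from h import *
ps2()
E
```

```text
t 8.7 tcp [ 0.4379 -0.0118  0.0211] yaw -82.31 gap 0.65 F [ 0.2  0.  -1.6] qd 0.03 q [-0.28  0.65  1.99 -0.    0.56  1.16]
tilt deg radial -3.63 tang -0.07 q [-0.2821  0.6542  1.9906 -0.0024  0.5602  1.1558]
```

jog_arm([
  [0,0,-0.1,0,120],
  [0,0,0,0,90],
  [0,0,0,0,40],
  [0,0,0,0,0],
  [0,0,0,0,0],
  [0,0,0,0,0],
])

```text
t: 9.2
tcp_pos: [0.4403, -0.0124, 0.0227]
tool_rot: [0.997, 0.067, -0.027, -0.009]
force: [0.5, -0.2, 0.6]
finger_gap: 1.003
```

```bash
python3 - <<'E'
from h import *
ps2()
E
```

```text
t 9.2 tcp [ 0.4403 -0.0124  0.0227] yaw -82.3 gap 1.003 F [ 0.5 -0.2  0.6] qd 0.01 q [-0.28  0.65  1.99 -0.    0.56  1.16]
tilt deg radial -3.31 tang -0.07 q [-0.282   0.651   1.9881 -0.0024  0.5604  1.1559]
```

```bash
python3 - <<'E'
from meas import *
w2,sc,si=[load(t) for t in ['w2','scene0','side0']]
o=[(w2,(72.5,193.8)),(sc,(294,135.4)),(si,(238.2,338.3))]
print(tri(o)); 
for s,uv in o: print(p2w(s,uv,.042)[0])
Cs=np.concatenate([cloud(load(t)).reshape(-1,3) for t in ['scene0','side0','w2']])
for z0,z1 in [(.034,.05),(.015,.03)]:
    m=(abs(Cs[:,0]-.445)<.04)&(abs(Cs[:,1]+.345)<.05)&(Cs[:,2]>z0)&(Cs[:,2]<z1); print(m.sum(),Cs[m].min(0),Cs[m].max(0))
m=(abs(Cs[:,0]-.55)<.07)&(abs(Cs[:,1]+.29)<.07)&(Cs[:,2]>.06)&(Cs[:,2]<.1); print('jar',np.percentile(Cs[m],2,axis=0),np.percentile(Cs[m],98,axis=0))
E
```

```text
(array([ 0.44134171, -0.34914457,  0.041219  ]), [np.float64(0.001158757118116879), np.float64(0.001150612212732328), np.float64(0.00033158549409534154)])
[ 0.44094227 -0.34734557  0.042     ]
[ 0.44172597 -0.3498974   0.042     ]
[ 0.44142593 -0.35039352  0.042     ]
172 [ 0.43549869 -0.35749918  0.03446964] [ 0.44886497 -0.34055036  0.04636287]
483 [ 0.42988459 -0.36301103  0.01511623] [ 0.45437392 -0.33252451  0.02999077]
jar [ 0.51679346 -0.3145826   0.06057986] [ 0.56948333 -0.26020665  0.08360877]
```

jog_arm([
  [0,0,3.5,0,0],
  [0,0,3.5,0,0],
  [0,-3,2.5,0,0],
  [0,-4,1,0,0],
  [0,-4,1,0,0],
  [0,-4,1,0,0],
  [0,-4,1,0,0],
  [0,-4,1,0,0],
  [0,-4,0,0,0],
  [0,-4,0,0,0],
])

```text
t: 10.03
tcp_pos: [0.4332, -0.3229, 0.1739]
tool_rot: [0.997, 0.074, -0.033, -0.01]
force: [0.8, 0.3, -0.3]
finger_gap: 0.997
```

```bash
python3 - <<'E'
from h import *
ps2(); snap('scene','s5'); snap('wrist','w5'); ps2()
E
```

```text
t 10.03 tcp [ 0.4332 -0.3229  0.1739] yaw -81.52 gap 0.997 F [ 0.8  0.3 -0.3] qd 0.69 q [-0.82  0.48  1.63 -0.04  1.08  0.62]
tilt deg radial -3.22 tang -2.20 q [-0.8241  0.483   1.6312 -0.0435  1.0842  0.6193]
t 10.13 tcp [ 0.4346 -0.3285  0.174 ] yaw -81.82 gap 0.996 F [0.8 0.1 0.4] qd 0.11 q [-0.83  0.49  1.63 -0.05  1.08  0.62]
tilt deg radial -2.84 tang -2.29 q [-0.8284  0.4858  1.625  -0.0454  1.0809  0.6214]
```

View pics/w5.png

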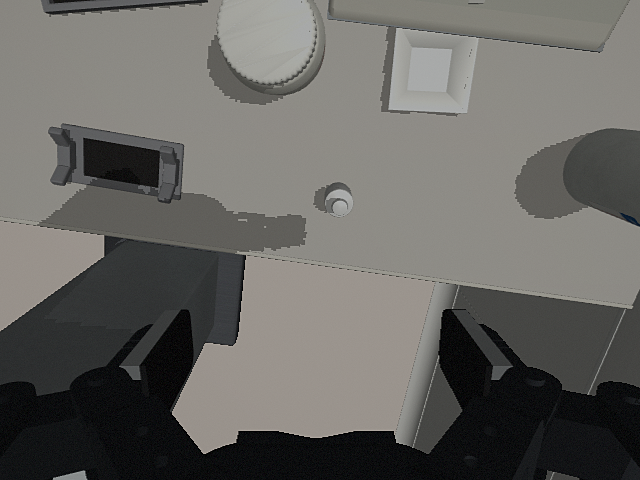

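View pics/s5.png

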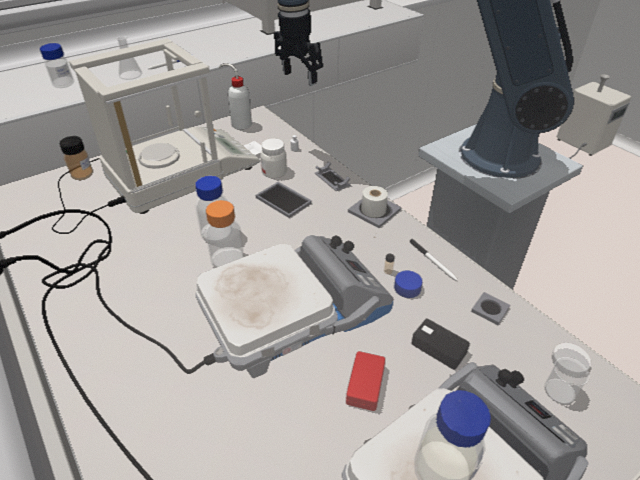

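The roll stands in its nest (374,200 in scene). Wrist view: weight knob at (340,208), jar (267,40), pen rest (118,160).

```bash
python3 - <<'E'
from meas import *
s=load('w5'); x0,y0=310,175
cv2.imwrite('pics/z7.png',cv2.cvtColor(cv2.resize(s['img'][175:235,310:370],None,fx=9,fy=9,interpolation=cv2.INTER_NEAREST),cv2.COLOR_RGB2BGR))
C=cloud(s); P=C[185:225,318:362].reshape(-1,3); 
for a,b in [(.038,.06),(.025,.037)]:
    q=P[(P[:,2]>a)&(P[:,2]<b)]; print(len(q),q.min(0),q.max(0),q.mean(0))
jar=C[0:95,215:325].reshape(-1,3); q=jar[jar[:,2]>.075]; print('jar',q.min(0),q.max(0))
ps2()
E
```

```text
215 [ 0.43586069 -0.35312504  0.03806453] [ 0.44736888 -0.34153253  0.04432506] [ 0.441917   -0.34726486  0.04176304]
431 [ 0.4303623  -0.3583482   0.02503368] [ 0.45219057 -0.33666476  0.03679648] [ 0.44310068 -0.34685664  0.02837327]
jar [ 0.51653925 -0.31533887  0.07511422] [ 0.5621311  -0.25986324  0.08480429]
t 10.13 tcp [ 0.4346 -0.3285  0.174 ] yaw -81.82 gap 0.996 F [0.8 0.1 0.4] qd 0.11 q [-0.83  0.49  1.63 -0.05  1.08  0.62]
tilt deg radial -2.84 tang -2.29 q [-0.8284  0.4858  1.625  -0.0454  1.0809  0.6214]
```

View pics/z7.png

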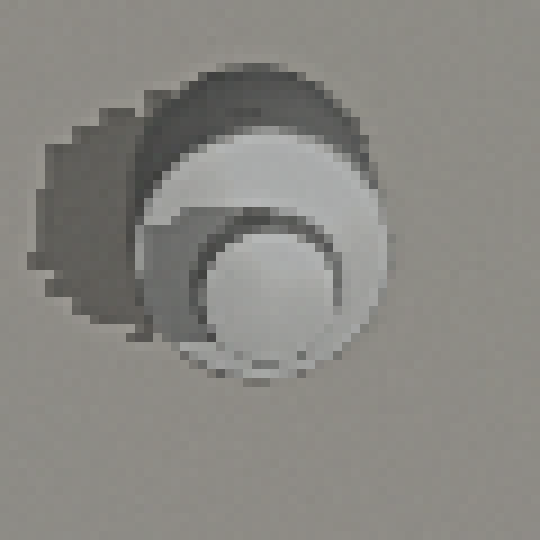

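jog_arm([
  [0.4,-1.2,-3,0,0],
  [0.3,-0.5,-4,0,0],
  [0,0,-4,0,50],
  [0,0,-2,0,50],
  [0,0,0,0,50],
])

```text
t: 10.55
tcp_pos: [0.4428, -0.3492, 0.0433]
tool_rot: [0.997, 0.069, -0.027, -0.003]
force: [0.0, 0.2, -0.5]
finger_gap: 0.806
```

```bash
python3 - <<'E'
from h import *
ps2()
E
```

```text
t 10.55 tcp [ 0.4428 -0.3492  0.0433] yaw -82.13 gap 0.806 F [ 0.   0.2 -0.5] qd 0.03 q [-0.84  0.7   1.68 -0.05  0.81  0.63]
tilt deg radial -2.20 tang -2.26 q [-0.843   0.6966  1.676  -0.0546  0.8082  0.6287]
```

jog_arm([
  [-0.1,0.1,-2,0,50],
  [0,0,-1.6,0,50],
  [0,0,0,0,120],
  [0,0,0,0,180],
  [0,0,0,0,220],
  [0,0,0,0,220],
  [0,0,0,0,220],
], squeeze=40)

```text
t: 11.13
tcp_pos: [0.4436, -0.3465, 0.0122]
tool_rot: [0.997, 0.07, -0.026, -0.002]
force: [-0.3, -0.9, -0.2]
finger_gap: 0.228
```

```bash
python3 - <<'E'
from h import *
ps2()
E
```

```text
t 11.13 tcp [ 0.4436 -0.3465  0.0122] yaw -81.99 gap 0.228 F [-0.3 -0.9 -0.2] qd 0.03 q [-0.84  0.75  1.69 -0.06  0.74  0.64]
tilt deg radial -2.04 tang -2.24 q [-0.8388  0.7464  1.6916 -0.058   0.7401  0.6355]
```

jog_arm([
  [0,0,3,0,220],
  [0,0,4,0,220],
  [0,2,3,0,220],
  [0,4,1,0,220],
  [0,4,1,0,220],
  [0,4,0,0,220],
  [0,4,0,0,220],
  [0,4,0,0,220],
  [0,4,0,0,220],
  [0,4,0,0,220],
])

```text
t: 11.97
tcp_pos: [0.4487, -0.0484, 0.1479]
tool_rot: [0.998, 0.062, -0.014, 0.008]
force: [0.5, -0.3, -0.4]
finger_gap: 0.23
```

```bash
python3 - <<'E'
from h import *
ps2(); snap('wrist','w6')
E
```

```text
t 11.97 tcp [ 0.4487 -0.0484  0.1479] yaw -82.88 gap 0.23 F [ 0.5 -0.3 -0.4] qd 1.04 q [-0.34  0.4   1.9  -0.03  0.86  1.13]
tilt deg radial -1.09 tang -1.45 q [-0.3375  0.4011  1.8992 -0.0334  0.8606  1.1312]
```

View pics/w6.png

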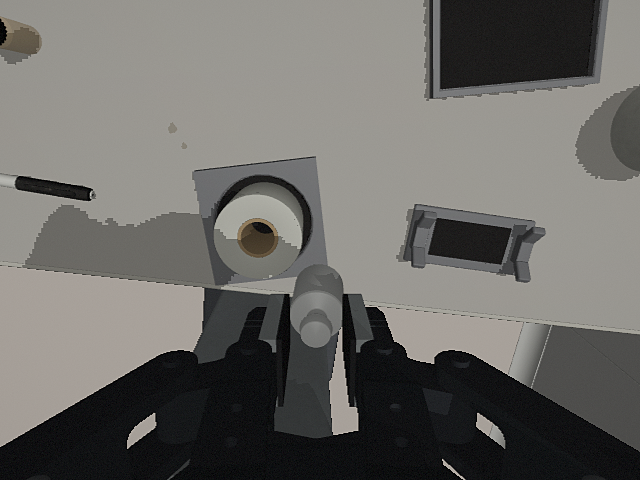

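The weight is held between the pads (320,310), and the roll is seated inside its recess (260,235).

jog_arm([
  [0,4,0,0,220],
  [0,4,0,0,220],
  [0,4,0,0,220],
  [0,4,0,0,220],
  [0,4,0,0,220],
  [0,4,0,0,220],
  [0,4,0,0,220],
  [0,4,0,0,220],
  [0.1,4,0,0,220],
  [0.1,2.5,0,0,220],
])

```text
t: 12.85
tcp_pos: [0.4496, 0.3515, 0.1579]
tool_rot: [0.998, 0.064, -0.005, 0.005]
force: [0.4, 0.4, -0.6]
finger_gap: 0.231
```

jog_arm([
  [0,0,-2,0,220],
  [0,0,-2,0,220],
  [0,0,0,0,220],
])

```text
t: 13.1
tcp_pos: [0.4516, 0.3607, 0.1212]
tool_rot: [0.998, 0.069, 0.001, 0.002]
force: [0.1, -0.2, -1.1]
finger_gap: 0.229
```

```bash
python3 - <<'E'
from h import *
ps2(); snap('wrist','w7'); ps2()
E
```

```text
t 13.1 tcp [0.4516 0.3607 0.1212] yaw -82.06 gap 0.229 F [ 0.1 -0.2 -1.1] qd 0.05 q [ 0.48  0.58  1.63 -0.    0.93  1.92]
tilt deg radial -0.02 tang -0.22 q [ 0.483   0.5761  1.631  -0.0049  0.9348  1.9181]
t 13.15 tcp [0.4523 0.3608 0.1226] yaw -82.09 gap 0.23 F [ 0.4  0.4 -0.5] qd 0.03 q [ 0.48  0.57  1.63 -0.    0.94  1.92]
tilt deg radial 0.09 tang -0.22 q [ 0.4825  0.5741  1.6298 -0.0048  0.9363  1.9181]
```

View pics/w7.png

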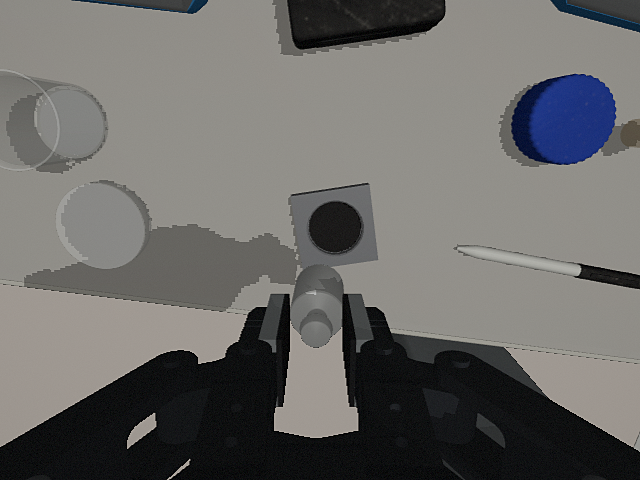

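```bash
python3 - <<'E'
from meas import *
s=load('w7'); C=cloud(s); st=sense(); t=st['tcp_pos']-[0,0,.001]
m=np.zeros((480,640),np.uint8); cv2.circle(m,(316,330),15,1,-1); P=C[m>0]; P=P[~np.isnan(P[:,0])]; print('knob',(np.median(P,0)-t).round(4),(P.max(0)-t).round(4))
print('knob ctr', (p2w(s,(316,329),np.median(P[:,2]))[0]-t).round(4))
P=C[262:300,297:340].reshape(-1,3); P=P[~np.isnan(P[:,0])];P=P[abs(P[:,2]-t[2])<.04]; print('body',(P.min(0)-t).round(4),(P.max(0)-t).round(4))
# body front (camera side, +x): x vs z profile at center cols
for v in range(262,330,6): print(v,(C[v,318]-t).round(4))
c=blob(s,(300,190,375,262),lambda im,h:im.max(-1)<70); 
for z in (.003,.009): e=cv2.fitEllipse((p2w(s,c,z)[:,:2]*1000).astype(np.float32)); print('nest',z,e)
E
```

```text
knob [-0.0024 -0.0002  0.0307] [0.0022 0.0052 0.0328]
knob ctr [-0.002  -0.0001  0.0307]
body [ 0.0015 -0.0097 -0.0113] [0.0093 0.0089 0.0193]
262 [-0.0234 -0.0051 -0.1125]
268 [ 0.0086  0.0003 -0.0056]
274 [0.0079 0.0003 0.0001]
280 [0.008  0.0004 0.0076]
286 [0.0076 0.0004 0.0131]
292 [0.0068 0.0003 0.0174]
298 [ 0.0043 -0.0001  0.0174]
304 [ 0.0029 -0.0002  0.0199]
310 [-0.     -0.0007  0.0187]
316 [ 0.0019 -0.0003  0.0282]
322 [ 0.0008 -0.0004  0.0308]
328 [-0.0011 -0.0007  0.0315]
nest 0.003 ((453.68035888671875, 346.7760009765625), (37.6938362121582, 38.30805587768555), 106.24362182617188)
nest 0.009 ((455.06689453125, 347.28533935546875), (36.90034484863281, 37.50163650512695), 106.24361419677734)
```

jog_arm([
  [0.4,-1.4,-3,0,220],
  [0,0,-3,0,220],
  [0,0,-2.5,0,220],
  [0,0,0,0,220],
])

```text
t: 13.48
tcp_pos: [0.4619, 0.347, 0.0432]
tool_rot: [0.998, 0.069, 0.008, -0.001]
force: [-0.7, 0.2, -1.9]
finger_gap: 0.226
```

```bash
python3 - <<'E'
from h import *
ps2()
E
```

```text
t 13.48 tcp [0.4619 0.347  0.0432] yaw -82.14 gap 0.226 F [-0.7  0.2 -1.9] qd 0.08 q [ 0.45  0.69  1.69 -0.01  0.74  1.89]
tilt deg radial 0.91 tang -0.24 q [ 0.4534  0.6914  1.6899 -0.0063  0.7444  1.8915]
```

jog_arm([
  [-0.6,0,-1.3,0,220],
  [-0.1,0,-1.3,0,220],
  [0,0,0,0,220],
])

```text
t: 13.73
tcp_pos: [0.4587, 0.3466, 0.0216]
tool_rot: [0.998, 0.067, 0.011, -0.002]
force: [0.0, 0.2, -0.6]
finger_gap: 0.225
```

```bash
python3 - <<'E'
from h import *
ps2()
E
```

```text
t 13.73 tcp [0.4587 0.3466 0.0216] yaw -82.31 gap 0.225 F [ 0.   0.2 -0.6] qd 0.06 q [ 0.46  0.72  1.71 -0.01  0.69  1.9 ]
tilt deg radial 1.24 tang -0.26 q [ 0.4554  0.7236  1.7099 -0.0072  0.6864  1.8974]
```

jog_arm([
  [-0.3,0,-0.6,0,220],
  [0,0,-0.1,0,220],
  [0,0,0,0,190],
  [0,0,0,0,150],
  [0,0,0,0,110],
  [0,0,0,0,90],
])

```text
t: 14.23
tcp_pos: [0.4612, 0.3482, 0.0225]
tool_rot: [0.998, 0.066, 0.017, -0.004]
force: [0.1, -0.2, -0.2]
finger_gap: 0.643
```

```bash
python3 - <<'E'
from h import *
ps2()
E
```

```text
t 14.23 tcp [0.4612 0.3482 0.0225] yaw -82.38 gap 0.643 F [ 0.1 -0.2 -0.2] qd 0.02 q [ 0.46  0.72  1.71 -0.01  0.67  1.9 ]
tilt deg radial 1.99 tang -0.27 q [ 0.4562  0.7214  1.7126 -0.0077  0.6728  1.9   ]
```

jog_arm([
  [0,0,3,0,60],
  [0,0,3.5,0,0],
  [0,0,3.5,7,0],
  [1,-0.3,2.5,7,0],
  [1,-0.3,2.5,7,0],
  [1,-0.3,1,7,0],
  [1.2,-0.4,1,7,0],
  [1.2,-0.4,0,7,0],
  [1.2,-0.4,0,7,0],
  [1.2,-0.4,0,7,0],
])

```text
t: 15.07
tcp_pos: [0.5376, 0.3232, 0.2061]
tool_rot: [0.843, 0.537, 0.017, -0.007]
force: [-0.4, 0.6, 1.0]
finger_gap: 1.001
```

jog_arm([
  [1.2,-0.4,0,7,0],
  [1.2,-0.4,0,7,0],
  [1.2,-0.4,0,7,0],
  [1.2,-0.4,0,7,0],
  [1.2,-0.4,0,7,0],
  [0.5,0,0,7,0],
  [0,0,0,0,0],
])

```text
t: 15.65
tcp_pos: [0.6081, 0.3007, 0.2092]
tool_rot: [0.588, 0.809, 0.015, -0.011]
force: [1.5, 0.2, 0.1]
finger_gap: 1.003
```

```bash
python3 - <<'E'
from h import *
ps2(); snap('wrist','w8'); snap('scene','s8')
E
```

```text
t 15.65 tcp [0.6081 0.3007 0.2092] yaw 17.99 gap 1.003 F [1.5 0.2 0.1] qd 0.08 q [ 0.28  0.59  1.3   0.04  1.24 -0.05]
tilt deg radial 0.57 tang 2.10 q [ 0.2772  0.592   1.2988  0.0387  1.2411 -0.0494]
```

View pics/w8.png

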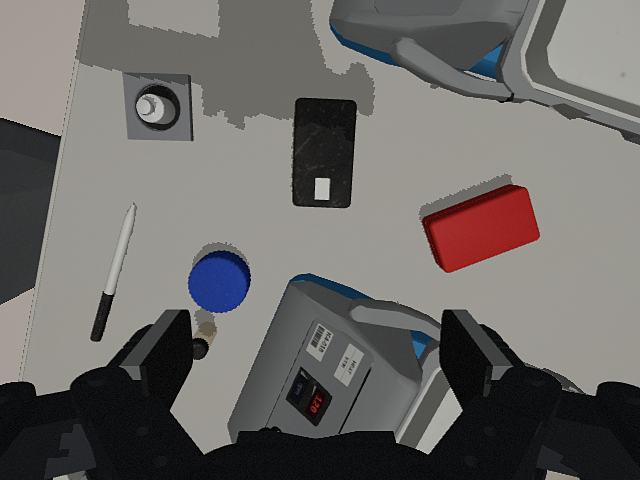

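View pics/s8.png

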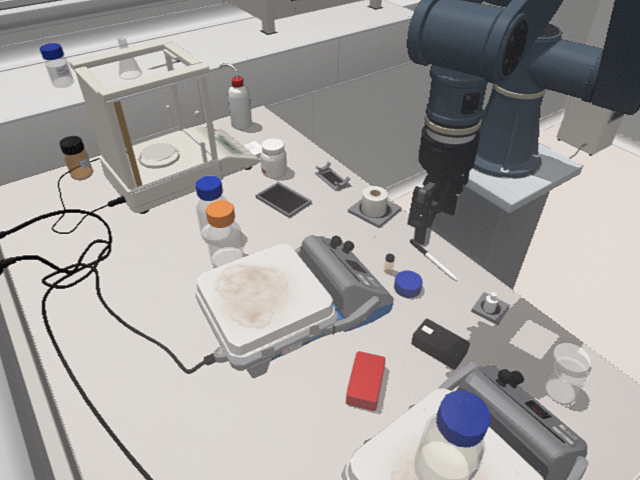

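The weight stands in its nest (490,303 in scene). Adapter top is at (324,152) in the wrist view, red look-alike at (480,228). Measuring.

```bash
python3 - <<'E'
from meas import *
s=load('w8'); C=cloud(s)
P=C[90:215,280:370].reshape(-1,3); P=P[~np.isnan(P[:,0])]; q=P[P[:,2]>.025]; print(len(q),np.median(q[:,2])); print('cloud rect',rect(q))
c=blob(s,(280,88,368,215),lambda im,h:im.max(-1)<62); print('mask rect',rect(p2w(s,c,.0305)),np.r_[c.min(0),c.max(0)])
# triangulate label corners? use label centre w8, w1, scene
lab=lambda im,h:im.min(-1)>110
o=[]
for n,b in [('w8',(305,170,340,205)),('w1',(312,352,338,374)),('scene0',(418,320,440,336))]:
    ss=load(n); c=blob(ss,b,lab if n!='scene0' else (lambda im,h:im.min(-1)>120)); m=cv2.moments(c.astype(np.float32)); uv=(m['m10']/m['m00'],m['m01']/m['m00']); print(n,uv,p2w(ss,uv,.03)[0]); o.append((ss,uv))
print(tri(o),tri(o[:2]))
Cs=np.concatenate([cloud(load(t)).reshape(-1,3) for t in ['scene0','w1','w8']]); 
print('    ', ' '.join('%4d'%(y*1000) for y in np.arange(.22,.50,.01)))
for x in np.arange(.52,.68,.01):
    r=[]
    for y in np.arange(.22,.50,.01):
        m=(abs(Cs[:,0]-x-.005)<.005)&(abs(Cs[:,1]-y-.005)<.005)&(Cs[:,2]<.2); r.append('%4d'%(np.percentile(Cs[m,2],90)*1000) if m.sum()>1 else '   .')
    print('%.2f'%x,' '.join(r))
E
```

```text
6506 0.029249975918857335
cloud rect (array([599.5, 354. ]), 88.1, 50.4, 15.65)
mask rect (array([599.4, 354.1]), 86.9, 49.6, 15.51) [292.  98. 356. 207.]
w8 (321.69787985865725, 188.35865724381625) [0.60718803 0.327231   0.03      ]
w1 (324.2567567567568, 362.0765765765766) [0.60708766 0.32714148 0.03      ]
scene0 (426.91, 329.2933333333333) [0.60720324 0.3254395  0.03      ]
(array([0.60724605, 0.32670971, 0.03038803]), [np.float64(0.0005603706968628674), np.float64(0.000541529231834203), np.float64(0.0010674780987455085)]) (array([0.60720761, 0.32717959, 0.02978615]), [np.float64(3.216359952843746e-05), np.float64(3.21635995284536e-05)])
      220  230  240  250  260  270  280  290  300  310  320  330  340  350  360  370  380  390  400  410  420  430  440  450  460  470  480  490  500
0.52   25   24    0    0    0    0    0    0    0    0    0    0    0    0    0    0    0    0    0    0    0    0    0    0    0    0    0    0    0
0.53   25   25   16    0    0    0    0    0    0    0    0    0    0    0    0    0    0    0    0    0    0    0    0    0    0    0    0    0    0

[... 1549 characters left out ...]
    0    0    0    0    0    0    0    0    0    0    0   67   72   82  101  104  105  105  105  105
0.65   87   83   73   71    0    0    0    0    0    0    0    0    0    0    0    0    0    0    0    0   66   69   77  107  111  111  111  113  113
0.66   95   90   75   74    0    0    0    0    0    0    0    0    0    0    0    0    0    0    0    0   64   67   69  111  116  116  116  116  117
0.67  101   94   73   72    0    0    0    0    0    0    0    0    0    0    0    0    0    0    0    0   62   64   62  108  115  115  116  116  116
0.68  108   98   70   69    0    0    0    0    0    0    0    0    0    0    0    0    0    0    0    0   59   61   57  102  111  112  113  111  112
```

jog_arm([
  [-0.4,2.5,-2,-2.4,0],
  [-0.4,2.8,-2,0,0],
  [0,0,-4,0,0],
  [0,0,-4,0,0],
  [0,0,-2,0,0],
  [0,0,0,0,0],
])

```text
t: 16.25
tcp_pos: [0.5962, 0.3583, 0.0704]
tool_rot: [0.613, 0.79, 0.019, -0.009]
force: [-1.3, 0.5, -0.5]
finger_gap: 0.997
```

```bash
python3 - <<'E'
from h import *
ps2()
E
```

```text
t 16.25 tcp [0.5962 0.3583 0.0704] yaw 14.3 gap 0.997 F [-1.3  0.5 -0.5] qd 0.03 q [0.36 0.77 1.37 0.04 0.98 0.09]
tilt deg radial 1.34 tang 2.02 q [0.3644 0.766  1.3703 0.0424 0.9823 0.0913]
```

jog_arm([
  [0.3,-0.4,-2.5,1.3,0],
  [0,0,-2.5,0,0],
  [0,0,-1.5,0,0],
  [0,0,0,0,0],
])

```text
t: 16.58
tcp_pos: [0.5983, 0.3563, 0.0076]
tool_rot: [0.606, 0.795, 0.02, -0.009]
force: [-0.4, -0.2, -0.5]
finger_gap: 1.001
```

```bash
python3 - <<'E'
from h import *
ps2()
E
```

```text
t 16.58 tcp [0.5983 0.3563 0.0076] yaw 15.35 gap 1.001 F [-0.4 -0.2 -0.5] qd 0.04 q [0.36 0.85 1.39 0.05 0.87 0.06]
tilt deg radial 1.45 tang 2.08 q [0.3601 0.8504 1.3926 0.0474 0.8739 0.0617]
```

jog_arm([
  [0.1,-0.2,-0.3,0,60],
  [0,0,-0.1,0,120],
  [0,0,-0.1,0,140],
  [0,0,-0.1,0,140],
  [0,0,-0.1,0,140],
  [0,0,0,0,140],
], squeeze=50)

```text
t: 17.08
tcp_pos: [0.6034, 0.3564, 0.0089]
tool_rot: [0.607, 0.794, 0.025, -0.006]
force: [-0.4, -0.7, -0.4]
finger_gap: 0.45
```

```bash
python3 - <<'E'
from h import *
ps2()
E
```

```text
t 17.08 tcp [0.6034 0.3564 0.0089] yaw 15.18 gap 0.45 F [-0.4 -0.7 -0.4] qd 0.02 q [0.36 0.85 1.39 0.05 0.87 0.06]
tilt deg radial 2.11 tang 2.10 q [0.3573 0.8495 1.3902 0.0482 0.8657 0.0612]
```

```bash
python3 - <<'E'
from h import *
snap('wrist','w9'); snap('scene','s9'); ps2()
a=cv2.imread('pics/s9.png')[270:420,360:560]; cv2.imwrite('pics/z9.png',cv2.resize(a,None,fx=4,fy=4))
E
```

```text
t 17.18 tcp [0.6035 0.3564 0.0089] yaw 15.18 gap 0.452 F [ 0.  -1.  -0.3] qd 0.01 q [0.36 0.85 1.39 0.05 0.87 0.06]
tilt deg radial 2.11 tang 2.10 q [0.3573 0.8496 1.3901 0.0482 0.8656 0.0611]
```

View pics/w9.png

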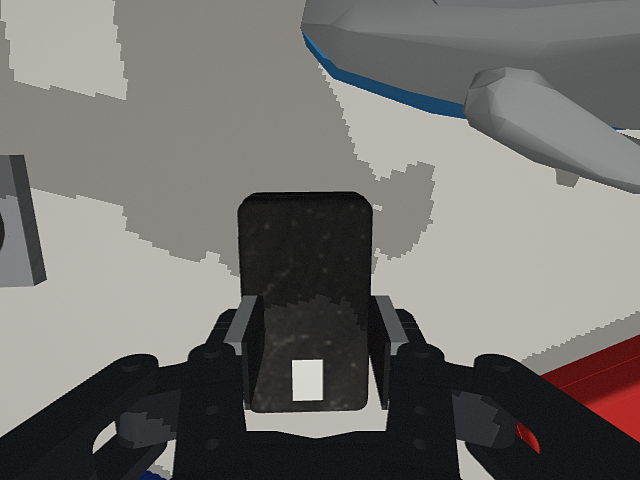

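View pics/z9.png

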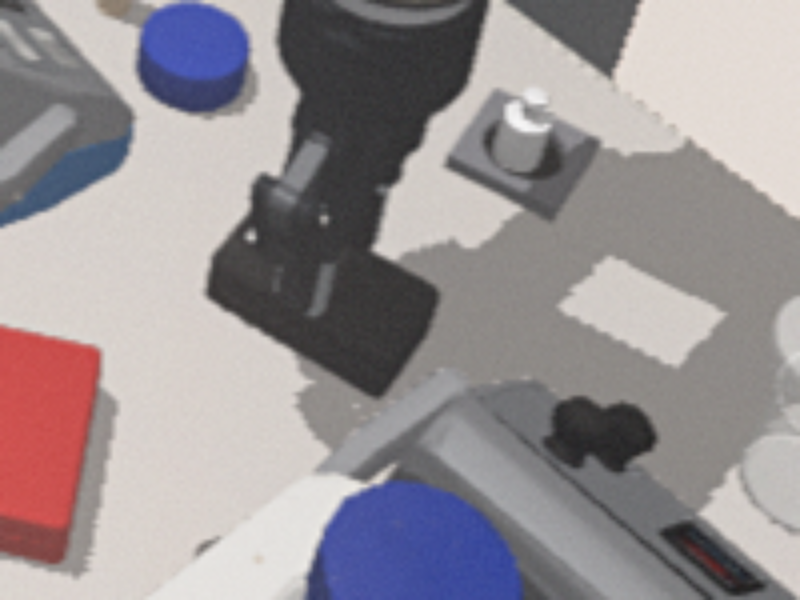

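jog_arm([
  [0,0,-0.1,0,200],
  [0,0,0,0,200],
  [0,0,0,0,200],
], squeeze=60)

```text
t: 17.43
tcp_pos: [0.6037, 0.3565, 0.0083]
tool_rot: [0.607, 0.794, 0.026, -0.006]
force: [-0.8, -0.4, -0.3]
finger_gap: 0.217
```

```bash
python3 - <<'E'
from h import *
ps2()
E
```

```text
t 17.43 tcp [0.6037 0.3565 0.0083] yaw 15.18 gap 0.217 F [-0.8 -0.4 -0.3] qd 0.0 q [0.36 0.85 1.39 0.05 0.86 0.06]
tilt deg radial 2.15 tang 2.10 q [0.3573 0.8504 1.3901 0.0482 0.864  0.0611]
```

```bash
python3 - <<'E'
from h import *
snap('wrist','w10'); snap('scene','s10'); ps2()
a=cv2.imread('pics/s10.png')[270:420,360:560]; cv2.imwrite('pics/z10.png',cv2.resize(a,None,fx=4,fy=4))
E
```

```text
t 17.53 tcp [0.6036 0.3564 0.0082] yaw 15.18 gap 0.215 F [-0.  -0.4  0.6] qd 0.0 q [0.36 0.85 1.39 0.05 0.86 0.06]
tilt deg radial 2.14 tang 2.10 q [0.3573 0.8506 1.3902 0.0483 0.864  0.0611]
```

View pics/w10.png

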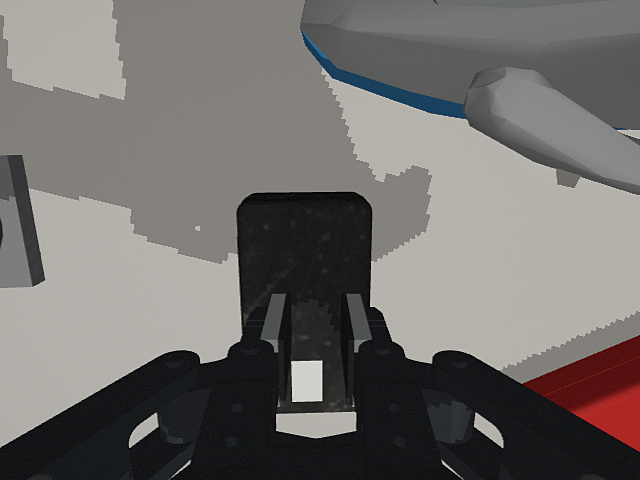

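View pics/z10.png

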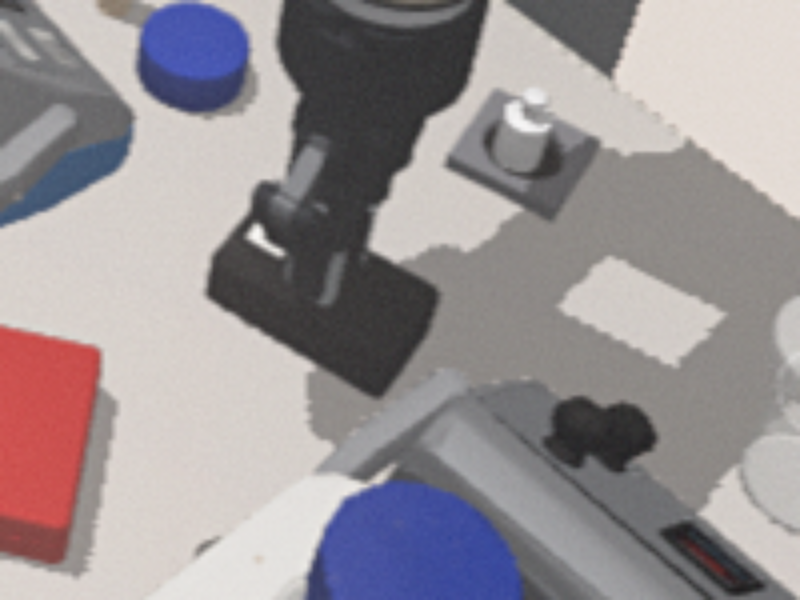

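```bash
python3 - <<'E'
from meas import *
for n in ['w10','w9','w7','w4']:
    s=load(n); C=cloud(s); print(n,'eye',s['eye'].round(4))
    for uv in [(281,297),(276,310),(270,340),(350,297),(354,320),(245,300),(392,300),(305,220),(305,260),(230,305),(405,305),(268,297),(360,297)]:
        print(uv,C[uv[1],uv[0]].round(4),s['img'][uv[1],uv[0]])
st=sense(); T=R.from_quat(st['tool_rot']).as_matrix(); s=load('w10'); print('cam in tool',T.T@(s['eye']-st['tcp_pos']))
E
```

```text
w10 eye [0.5822 0.4148 0.1776]
(281, 297) [0.5886 0.3621 0.0383] [81 84 84]
(276, 310) [0.5876 0.3617 0.0499] [78 79 81]
(270, 340) [0.5873 0.3609 0.07  ] [120 123 122]
(350, 297) [0.612  0.3689 0.0403] [80 83 82]
(354, 320) [0.6113 0.3681 0.0585] [78 81 81]
(245, 300) [0.5762 0.354  0.029 ] [33 31 30]
(392, 300) [ 6.400e-01  3.586e-01 -6.000e-04] [182 179 173]
(305, 220) [0.5903 0.3894 0.0289] [26 24 25]
(305, 260) [0.594  0.3752 0.0302] [27 24 27]
(230, 305) [ 0.569   0.3381 -0.    ] [181 178 172]
(405, 305) [ 0.6469  0.3575 -0.0017] [181 179 173]
(268, 297) [0.5843 0.3574 0.0292] [25 26 25]
(360, 297) [0.6153 0.3699 0.0407] [88 90 90]
w9 eye [0.582  0.4148 0.1783]
(281, 297) [0.5889 0.3581 0.0287] [25 22 22]
(276, 310) [0.5883 0.3528 0.0295] [41 43 41]
(270, 340) [0.589  0.3403 0.0297] [53 52 49]
(350, 297) [0.6143 0.3649 0.0293] [22 21 20]
(354, 320) [0.6185 0.356  0.0288] [36 37 35]
(245, 300) [0.5765 0.3589 0.0419] [84 86 87]
(392, 300) [ 0.6397  0.3585 -0.    ] [193 190 184]
(305, 220) [0.59   0.3895 0.0306] [29 27 28]
(305, 260) [0.594  0.3743 0.028 ] [29 32 27]
(230, 305) [ 
[... 878 characters left out ...]
2505]
(281, 297) [ 0.4534 -0.004   0.1215] [115 115 109]
(276, 310) [ 0.4484 -0.0028  0.1219] [116 116 110]
(270, 340) [ 0.4357 -0.0019  0.1214] [114 116 110]
(350, 297) [ 0.4566 -0.0276  0.1208] [113 113 106]
(354, 320) [ 0.4483 -0.0304  0.1216] [115 115 110]
(245, 300) [0.4506 0.0082 0.1218] [116 116 109]
(392, 300) [ 0.4576 -0.0421  0.1209] [176 177 169]
(305, 220) [ 0.4699 -0.0081  0.0805] [77 78 73]
(305, 260) [ 0.4678 -0.0105  0.1203] [170 169 162]
(230, 305) [0.4513 0.0122 0.1279] [13  9  8]
(405, 305) [ 0.4588 -0.0455  0.1258] [68 69 69]
(268, 297) [0.4528 0.0005 0.1215] [114 113 107]
(360, 297) [ 0.4581 -0.0307  0.1228] [109 109 103]
cam in tool [ 0.06870433  0.00032434 -0.1668944 ]
```

```bash
python3 - <<'E'
from meas import *
w,s=load('w10'),load('s10')
print(tri([(w,(349,294)),(s,(442,345))]))
for n,b,f in [('s10',(425,315,465,355),16),('w10',(230,270,400,420),4)]:
    x0,y0,x1,y1=b; cv2.imwrite(f'pics/zz_{n}.png',cv2.cvtColor(cv2.resize(load(n)['img'][y0:y1,x0:x1],None,fx=f,fy=f,interpolation=cv2.INTER_NEAREST),cv2.COLOR_RGB2BGR))
C=cloud(s)
for v in range(325,352,3): print(v,[tuple(C[v,u].round(3)) for u in (438,441,444)])
E
```

```text
(array([0.61277952, 0.36699973, 0.03394661]), [np.float64(0.0007575859049452354), np.float64(0.0007575859049451605)])
325 [(np.float64(0.655), np.float64(0.377), np.float64(0.129)), (np.float64(0.643), np.float64(0.374), np.float64(0.117)), (np.float64(0.621), np.float64(0.365), np.float64(0.092))]
328 [(np.float64(0.654), np.float64(0.378), np.float64(0.121)), (np.float64(0.64), np.float64(0.374), np.float64(0.107)), (np.float64(0.62), np.float64(0.366), np.float64(0.085))]
331 [(np.float64(0.649), np.float64(0.376), np.float64(0.109)), (np.float64(0.637), np.float64(0.373), np.float64(0.097)), (np.float64(0.62), np.float64(0.368), np.float64(0.079))]
334 [(np.float64(0.645), np.float64(0.375), np.float64(0.097)), (np.float64(0.636), np.float64(0.374), np.float64(0.089)), (np.float64(0.614), np.float64(0.365), np.float64(0.064))]
337 [(np.float64(0.624), np.float64(0.362), np.float64(0.06)), (np.float64(0.621), np.float64(0.365), np.float64(0.061)), (np.float64(0.615), np.float64(0.368), np.float64(0.059))]
340 [(np.float64(0.624), np.float64(0.363), np.float64(0.053)), (np.float64(0.617), np.float64(0.365), np.float64(0.05)), (np.float64(0.614), np.float64(0.368), np.float64(0.051))]
343 [(np.float64(0.623), np.float64(0.364), np.float64(0.045)), (np.float64(0.616), np.float64(0.365), np.float64(0.041)), (np.float64(0.61), np.float64(0.367), np.float64(0.039))]
346 [(np.float64(0.618), np.float64(0.362), np.float64(0.031)), (np.float64(0.614), np.float64(0.365), np.float64(0.031)), (np.float64(0.609), np.float64(0.368), np.float64(0.03))]
349 [(np.float64(0.621), np.float64(0.366), np.float64(0.029)), (np.float64(0.618), np.float64(0.369), np.float64(0.03)), (np.float64(0.613), np.float64(0.372), np.float64(0.03))]
```

View pics/zz_s10.png

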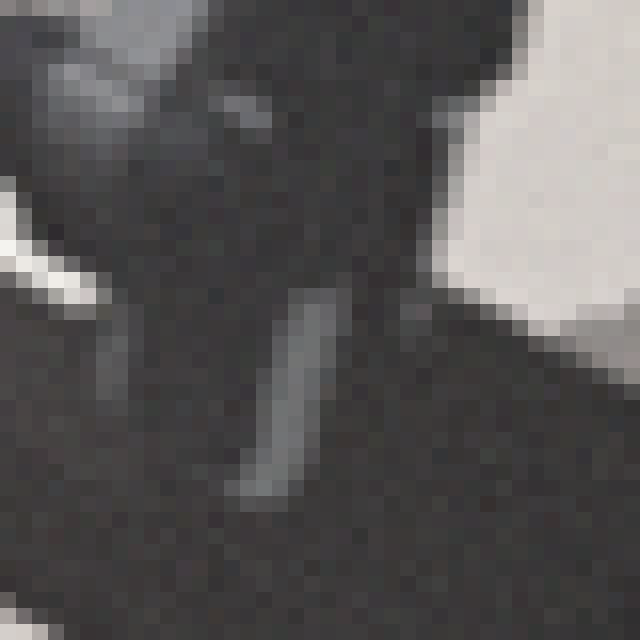

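View pics/zz_w10.png

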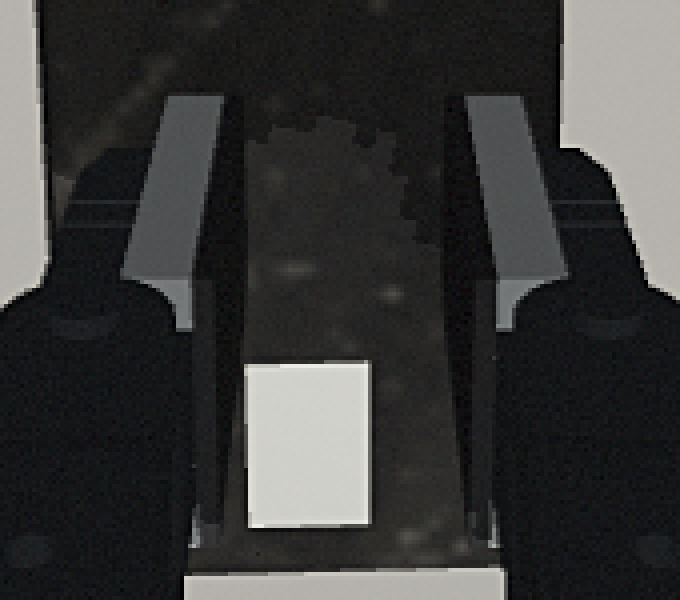

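The pads closed above the brick: triangulated tips sit at z≈0.034 with TCP reading 0.008, so the real fingertips end about 26 mm behind the reported TCP. Reopen and go lower, watching the force.

jog_arm([
  [0,0,0,0,100],
  [0,0,0,0,0],
  [-0.4,-0.2,0,0.4,0],
  [0,0,0,0,0],
  [0,0,-0.8,0,0],
  [0,0,-0.6,0,0],
])

```text
t: 18.03
tcp_pos: [0.5998, 0.3545, -0.0056]
tool_rot: [0.604, 0.797, 0.026, -0.005]
force: [-0.7, -0.5, -0.4]
finger_gap: 0.993
```

```bash
python3 - <<'E'
from h import *
ps2(); snap('wrist','w11'); snap('scene','s11'); 
a=cv2.imread('pics/s11.png')[290:390,400:500]; b=cv2.imread('pics/w11.png')[180:440,120:520]
cv2.imwrite('pics/z11.png',np.hstack([cv2.resize(a,(400,400)),cv2.resize(b,(400,260)) .repeat(1,0) if False else cv2.copyMakeBorder(b,0,140,0,0,cv2.BORDER_CONSTANT)]))
E
```

```text
t 18.03 tcp [ 0.5998  0.3545 -0.0056] yaw 15.63 gap 0.993 F [-0.7 -0.5 -0.4] qd 0.12 q [0.36 0.87 1.41 0.05 0.83 0.05]
tilt deg radial 2.23 tang 2.12 q [0.3565 0.8653 1.4068 0.0501 0.8311 0.05  ]
```

View pics/z11.png

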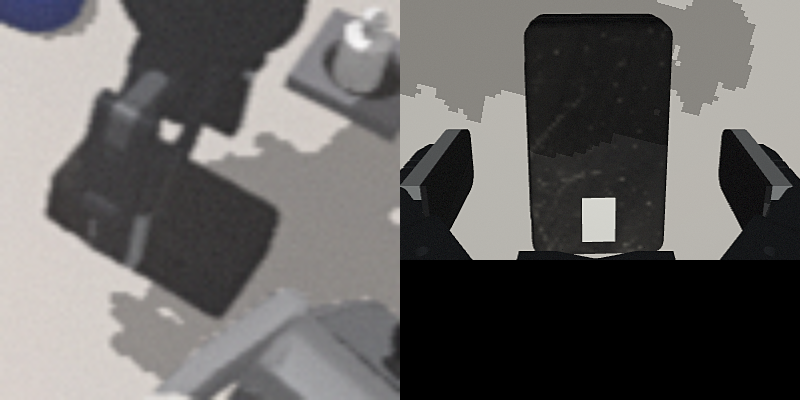

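Brick is centred between the open pads. Checking tip height.

```bash
python3 - <<'E'
from meas import *
s=load('w11'); C=cloud(s)
for uv in [(575,312),(460-0,312),(168,311),(166,314),(450,311),(455,314),(165,320),(460,322)]: print(uv,C[uv[1],uv[0]].round(4),s['img'][uv[1],uv[0]])
E
```

```text
(575, 312) [ 7.106e-01  3.765e-01 -6.000e-04] [184 181 174]
(460, 312) [0.641  0.3756 0.0397] [84 85 85]
(168, 311) [0.55   0.3505 0.0363] [81 83 84]
(166, 314) [0.5499 0.3499 0.0376] [84 85 86]
(450, 311) [0.638  0.3749 0.0391] [15 15 15]
(455, 314) [0.6387 0.3751 0.0416] [85 87 87]
(165, 320) [0.5512 0.3506 0.0431] [81 84 85]
(460, 322) [0.6382 0.3749 0.0476] [47 47 46]
```

jog_arm([
  [0,0,-0.7,0,0],
  [0,0,-0.5,0,0],
  [0,0,-0.2,0,0],
])

```text
t: 18.38
tcp_pos: [0.5996, 0.3544, -0.0218]
tool_rot: [0.604, 0.797, 0.026, -0.006]
force: [-0.2, 0.4, -0.2]
finger_gap: 0.997
```

```bash
python3 - <<'E'
from h import *
ps2()
E
```

```text
t 18.38 tcp [ 0.5996  0.3544 -0.0218] yaw 15.62 gap 0.997 F [-0.2  0.4 -0.2] qd 0.04 q [0.36 0.89 1.41 0.05 0.81 0.05]
tilt deg radial 2.16 tang 2.12 q [0.3565 0.8888 1.4085 0.0512 0.8072 0.0484]
```

jog_arm([
  [0,0,-0.1,0,60],
  [0,0,0,0,120],
  [0,0,0,0,160],
  [0,0,0,0,160],
  [0,0,0,0,160],
], squeeze=60)

```text
t: 18.8
tcp_pos: [0.5998, 0.3544, -0.0236]
tool_rot: [0.604, 0.797, 0.026, -0.006]
force: [-0.2, 0.1, -1.3]
finger_gap: 0.573
```

```bash
python3 - <<'E'
from h import *
ps2()
E
```

```text
t 18.8 tcp [ 0.5998  0.3544 -0.0236] yaw 15.62 gap 0.573 F [-0.2  0.1 -1.3] qd 0.01 q [0.36 0.89 1.41 0.05 0.8  0.05]
tilt deg radial 2.15 tang 2.12 q [0.3564 0.8917 1.408  0.0513 0.805  0.0482]
```

jog_arm([
  [0,0,3,0,160],
  [0,0,4,0,160],
  [0,0,4,0,160],
  [0,0,4,0,160],
  [-0.5,-2,2,0,160],
  [-1,-4,0,0,160],
  [-1,-4,0,0,160],
  [-1,-4,0,0,160],
  [-0.5,-4,0,0,160],
  [0,-4,0,0,160],
])

```text
t: 19.63
tcp_pos: [0.5534, 0.1353, 0.1526]
tool_rot: [0.598, 0.801, 0.027, -0.005]
force: [1.5, -0.1, -0.9]
finger_gap: 0.577
```

```bash
python3 - <<'E'
from h import *
ps2()
E
```

```text
t 19.63 tcp [0.5534 0.1353 0.1526] yaw 16.47 gap 0.577 F [ 1.5 -0.1 -0.9] qd 0.93 q [ 0.02  0.51  1.66  0.06  0.95 -0.31]
tilt deg radial 1.43 tang 2.80 q [ 0.0155  0.5094  1.6557  0.06    0.9524 -0.3069]
```

jog_arm([
  [0,-4,0,-0.5,160],
  [0,-4,0,-0.5,160],
  [0.5,-4,0,-0.5,160],
  [0.8,-4,0,-0.5,160],
  [0.8,-4,0,-0.5,160],
  [0.8,-4,0,-0.5,160],
  [0.8,-3.5,-1,-0.5,160],
  [0.2,-2,-3,-0.5,160],
  [0,0,-2,0,160],
  [0,0,0,0,160],
])

```text
t: 20.47
tcp_pos: [0.5903, -0.1841, 0.0946]
tool_rot: [0.63, 0.776, 0.027, 0.002]
force: [-0.4, 0.7, -2.0]
finger_gap: 0.575
```

```bash
python3 - <<'E'
from h import *
ps2(); snap('wrist','w12'); ps2()
E
```

```text
t 20.47 tcp [ 0.5903 -0.1841  0.0946] yaw 11.76 gap 0.575 F [-0.4  0.7 -2. ] qd 0.05 q [-0.51  0.65  1.56  0.07  0.91 -0.76]
tilt deg radial 0.76 tang 2.98 q [-0.5104  0.6503  1.5645  0.0657  0.9144 -0.7561]
t 20.52 tcp [ 0.591  -0.1844  0.096 ] yaw 11.8 gap 0.577 F [ 0.4 -0.8 -0.4] qd 0.05 q [-0.51  0.65  1.56  0.07  0.92 -0.76]
tilt deg radial 0.88 tang 2.95 q [-0.51    0.6485  1.5633  0.0651  0.9155 -0.7559]
```

View pics/w12.png

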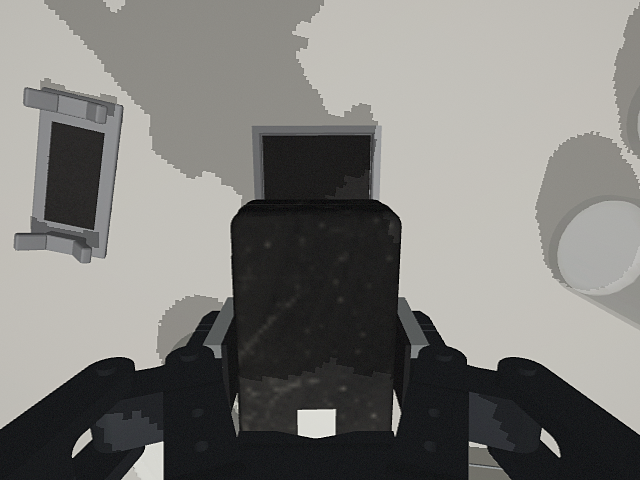

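```bash
cat > ad.py <<'E'
from meas import *
def adtop(s,box,zr):
    C=cloud(s); x0,y0,x1,y1=box
    im=s['img'].max(-1); m=np.zeros((480,640),bool); m[y0:y1,x0:x1]=True
    m&=(C[...,2]>zr[0])&(C[...,2]<zr[1])
    P=C[m]; c0=P.mean(0); n=np.linalg.svd(P-c0,full_matrices=False)[2][2]; n*=np.sign(n[2])
    P=P[abs((P-c0)@n)<.003]; c0=P.mean(0); n=np.linalg.svd(P-c0,full_matrices=False)[2][2]; n*=np.sign(n[2])
    return P,c0,n
E
python3 - <<'E'
from ad import *
s=load('w12'); st=sense(); t=st['tcp_pos']
P,c0,n=adtop(s,(228,200,402,430),(.125,.175)); print(c0,np.degrees(n[:2]),rect(P), P[:,2].min(),P[:,2].max())
# far +tool x edge: extent along long axis
a=np.radians(11.8); ls=np.array([-np.sin(a),np.cos(a)]); sh=np.array([np.cos(a),np.sin(a)])
print('long max rel tcp',((P[:,:2]-t[:2])@ls).max(),'short range',((P[:,:2]-t[:2])@sh).min(),((P[:,:2]-t[:2])@sh).max())
c=blob(s,(255,128,375,198),lambda im,h:im.max(-1)<60); Pn=p2w(s,c,.003)[:,:2]
print('nest floor: long max',((Pn-t[:2])@ls).max(),'short',((Pn-t[:2])@sh).min(),((Pn-t[:2])@sh).max())
Pn=p2w(s,c,.009)[:,:2]; print('at9',((Pn-t[:2])@ls).max(),((Pn-t[:2])@sh).min(),((Pn-t[:2])@sh).max())
nc=np.array([.5944,-.1694])-t[:2]; print('nest centre rel: long',nc@ls,'short',nc@sh)
w2=load('w2'); c=blob(w2,(200,270,318,355),lambda im,h:im.max(-1)<60); print(rect(p2w(w2,c,.003)),rect(p2w(w2,c,.009)))
E
```

```text
[ 0.58587368 -0.17356699  0.14781938] [-1.15004459  0.59318336] (array([ 586.4, -176.2]), 72.1, 53.3, 10.99) 0.14278322342570177 0.15206460455540488
long max rel tcp 0.04476328156357455 short range -0.029434158358216896 0.023834922781003104
nest floor: long max 0.067051333689405 short -0.028843905628645153 0.037037264584600986
at9 0.06698002369657746 -0.02835785264076792 0.036004509908655925
nest centre rel: long 0.013961059873365898 short 0.006406418772587954
(array([ 594.4, -169.4]), 106.6, 68.5, 12.02) (array([ 591.5, -168.5]), 105.2, 67.6, 12.02)
```

jog_arm([
  [0.4,1.6,-2,0.5,160],
  [0,0,-3,0,160],
  [0,0,-3,0,160],
  [0,0,-1,0,160],
  [0,0,0,0,160],
])

```text
t: 20.93
tcp_pos: [0.5995, -0.1663, 0.011]
tool_rot: [0.625, 0.78, 0.028, 0.008]
force: [-0.6, -0.1, -1.7]
finger_gap: 0.572
```

```bash
python3 - <<'E'
from ad import *
st=ps2(); s=snap('wrist','w13'); t=st['tcp_pos']
P,c0,n=adtop(s,(228,200,402,430),(.03,.09)); print(c0,np.degrees(n[:2]),rect(P), P[:,2].min(),P[:,2].max())
a=np.radians(12); ls=np.array([-np.sin(a),np.cos(a)]); sh=np.array([np.cos(a),np.sin(a)])
print('long max rel tcp',((P[:,:2]-t[:2])@ls).max(),'short range',((P[:,:2]-t[:2])@sh).min(),((P[:,:2]-t[:2])@sh).max())
for nc in ([.5944,-.1694],[.5915,-.1685]): q=np.array(nc)-t[:2]; print('nest centre rel: long',q@ls,'short',q@sh)
E
```

```text
t 20.93 tcp [ 0.5995 -0.1663  0.011 ] yaw 12.55 gap 0.572 F [-0.6 -0.1 -1.7] qd 0.03 q [-0.48  0.78  1.6   0.08  0.74 -0.75]
tilt deg radial 1.59 tang 2.98 q [-0.4774  0.7756  1.6029  0.0775  0.7368 -0.7537]
[ 0.59423598 -0.15546635  0.06414506] [-1.86824024  0.94288093] (array([ 594.8, -158. ]), 71.9, 53.3, 11.45) 0.05826711516381934 0.06869968521861831
long max rel tcp 0.04490290707301924 short range -0.02946341648696168 0.02383701615285406
nest centre rel: long -0.0019895658881733305 short -0.005606228141342789
nest centre rel: long -0.0005062891441414156 short -0.008255735661734858
```

View pics/w13.png

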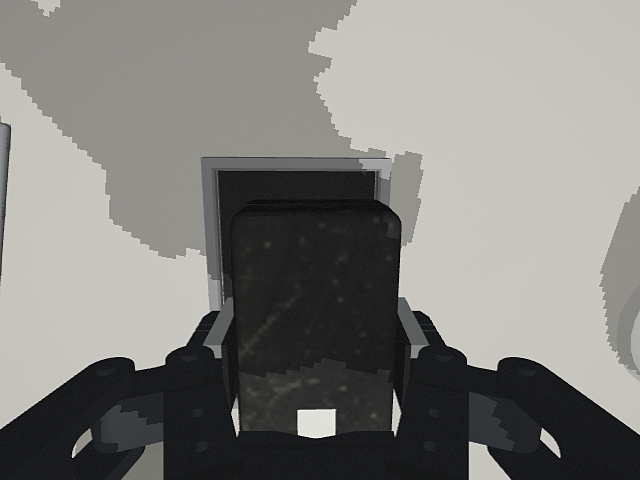

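jog_arm([
  [-0.5,-0.25,-0.6,-0.5,160],
  [0,0,-0.8,0,160],
  [-0.1,0,-0.8,0,160],
])

```text
t: 21.23
tcp_pos: [0.5978, -0.1701, -0.0048]
tool_rot: [0.628, 0.778, 0.03, 0.015]
force: [-0.1, 0.6, -1.7]
finger_gap: 0.578
```

```bash
python3 - <<'E'
from ad import *
st=ps2(); s=snap('wrist','w14'); t=st['tcp_pos']
P,c0,n=adtop(s,(228,200,402,430),(.02,.07)); print(c0,np.degrees(n[:2]),rect(P), P[:,2].min(),P[:,2].max())
a=np.radians(12); ls=np.array([-np.sin(a),np.cos(a)]); sh=np.array([np.cos(a),np.sin(a)])
print('long max rel tcp',((P[:,:2]-t[:2])@ls).max(),'short range',((P[:,:2]-t[:2])@sh).min(),((P[:,:2]-t[:2])@sh).max())
for nc in ([.5944,-.1694],[.5915,-.1685]): q=np.array(nc)-t[:2]; print('nest centre rel: long',q@ls,'short',q@sh)
E
```

```text
t 21.23 tcp [ 0.5978 -0.1701 -0.0048] yaw 12.13 gap 0.578 F [-0.1  0.6 -1.7] qd 0.2 q [-0.48  0.8   1.62  0.08  0.69 -0.76]
tilt deg radial 2.29 tang 3.00 q [-0.4843  0.7977  1.6184  0.0825  0.6871 -0.7593]
[ 0.5921036  -0.15887164  0.04814723] [-2.48497066  1.28174915] (array([ 592.7, -161.4]), 71.9, 53.0, 11.01) 0.041728956490772434 0.05314568901947467
long max rel tcp 0.04522875838933535 short range -0.029761688357194106 0.02329496677004596
nest centre rel: long 0.0013499226931727945 short -0.0032107350881642504
nest centre rel: long 0.0028331994372047093 short -0.00586024260855632
```

View pics/w14.png

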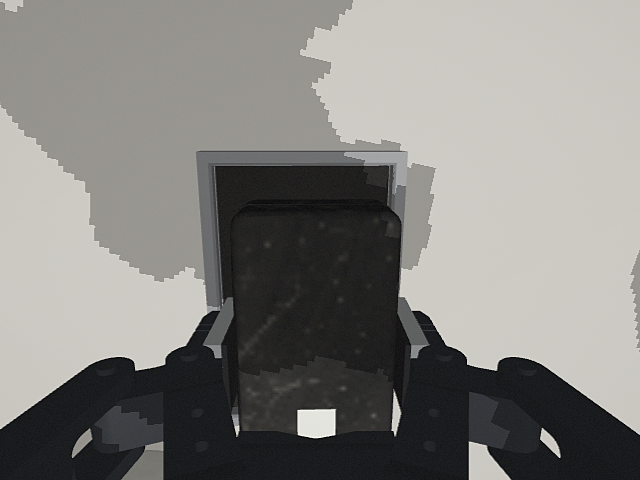

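jog_arm([
  [-0.4,0.1,-0.6,0,160],
  [-0.1,0,-0.5,0,160],
])

```text
t: 21.45
tcp_pos: [0.5918, -0.1691, -0.017]
tool_rot: [0.628, 0.778, 0.029, 0.014]
force: [-0.6, 1.8, -0.4]
finger_gap: 0.578
```

```bash
python3 - <<'E'
from ad import *
st=ps2(); s=snap('wrist','w15'); t=st['tcp_pos']
P,c0,n=adtop(s,(228,200,402,430),(.02,.06)); print(c0,np.degrees(n[:2]),rect(P), P[:,2].min(),P[:,2].max())
a=np.radians(12); ls=np.array([-np.sin(a),np.cos(a)]); sh=np.array([np.cos(a),np.sin(a)])
for nc in ([.5944,-.1694],[.5915,-.1685]): q=np.array(nc)-t[:2]; print('nest centre rel: long',q@ls,'short',q@sh)
E
```

```text
t 21.45 tcp [ 0.5918 -0.1691 -0.017 ] yaw 12.11 gap 0.578 F [-0.6  1.8 -0.4] qd 0.17 q [-0.49  0.81  1.64  0.09  0.66 -0.77]
tilt deg radial 2.23 tang 3.00 q [-0.4875  0.8133  1.6355  0.0859  0.6556 -0.7665]
[ 0.58616444 -0.15794571  0.03600904] [-2.39602136  1.19378408] (array([ 586.8, -160.7]), 72.2, 53.2, 11.36) 0.03059666791744199 0.04074223320745497
nest centre rel: long -0.0008553693101817267 short 0.0024377364420988825
nest centre rel: long 0.0006279074338501879 short -0.00021177107829318712
```

jog_arm([
  [0.2,0,0,0,160],
  [0,0,-0.1,0,160],
  [0,0,0,0,110],
  [0,0,0,0,80],
  [0,0,0,0,60],
])

```text
t: 21.92
tcp_pos: [0.5979, -0.1702, -0.0185]
tool_rot: [0.629, 0.777, 0.031, 0.018]
force: [-0.3, -0.1, 0.3]
finger_gap: 0.761
```

```bash
python3 - <<'E'
from ad import *
st=ps2(); s=snap('wrist','w16')
P,c0,n=adtop(s,(228,200,402,430),(.015,.06)); print(c0,np.degrees(n[:2]),rect(P), P[:,2].min(),P[:,2].max())
E
```

```text
t 21.92 tcp [ 0.5979 -0.1702 -0.0185] yaw 11.95 gap 0.761 F [-0.3 -0.1  0.3] qd 0.01 q [-0.49  0.82  1.63  0.09  0.65 -0.76]
tilt deg radial 2.68 tang 3.11 q [-0.4854  0.8187  1.6262  0.0895  0.6517 -0.7643]
[ 0.5899939  -0.15986167  0.03220339] [-0.01796278  0.20782563] (array([ 590.8, -163.6]), 76.5, 49.8, 11.64) 0.028312279282016697 0.03446349744045994
```

View pics/w16.png

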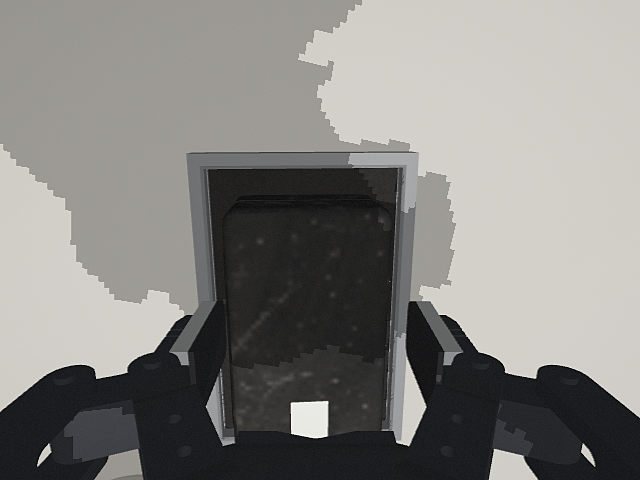

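The brick lies flat in its recess (top at 0.032, tilt 0.2°). Now the marker.

jog_arm([
  [0,0,1.5,0,20],
  [0,0,3,0,0],
  [0,0,4,0,0],
  [0,0,4,0,0],
  [-0.5,2,3,0,0],
  [-1.8,3.5,1,0,0],
  [-2,3.6,1,0,0],
  [-2,3.6,1,0,0],
  [-2,3.6,1,-1,0],
  [-2,3.6,0,-1,0],
])

```text
t: 22.8
tcp_pos: [0.4943, 0.0238, 0.1865]
tool_rot: [0.647, 0.762, 0.031, 0.022]
force: [-0.0, 0.1, -0.2]
finger_gap: 0.998
```

jog_arm([
  [-2,3.5,0,-1,0],
  [-1,3.5,0,-1,0],
  [0,3.5,0,-1,0],
  [0,1.5,0,0,0],
  [0,0,0,0,0],
])

```text
t: 23.22
tcp_pos: [0.4528, 0.1533, 0.1896]
tool_rot: [0.666, 0.745, 0.03, 0.022]
force: [0.6, 1.0, -0.0]
finger_gap: 0.997
```

```bash
python3 - <<'E'
from h import *
ps2(); snap('wrist','w17'); snap('scene','s17'); ps2()
E
```

```text
t 23.22 tcp [0.4528 0.1533 0.1896] yaw 6.43 gap 0.997 F [ 0.6  1.  -0. ] qd 0.02 q [ 0.09  0.33  1.87  0.01  0.88 -0.03]
tilt deg radial 4.19 tang 0.48 q [ 0.0864  0.3267  1.8654  0.0109  0.8763 -0.0327]
t 23.32 tcp [0.4535 0.1511 0.1894] yaw 6.32 gap 1.001 F [ 0.6  0.3 -0.1] qd 0.04 q [ 0.08  0.33  1.87  0.01  0.88 -0.03]
tilt deg radial 4.19 tang 0.44 q [ 0.0821  0.327   1.8655  0.0099  0.8759 -0.0346]
```

View pics/w17.png

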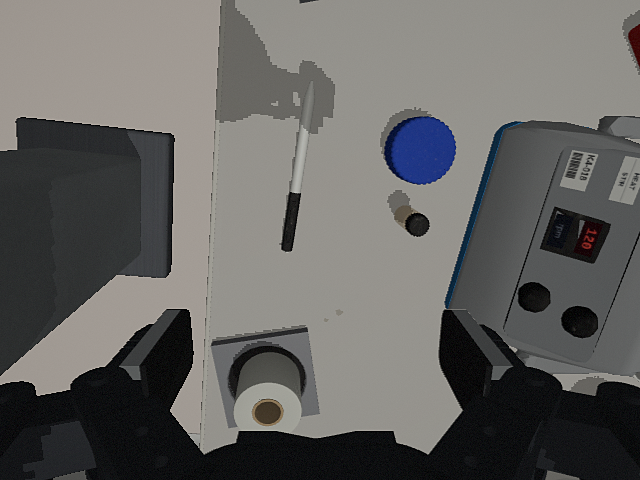

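View pics/s17.png

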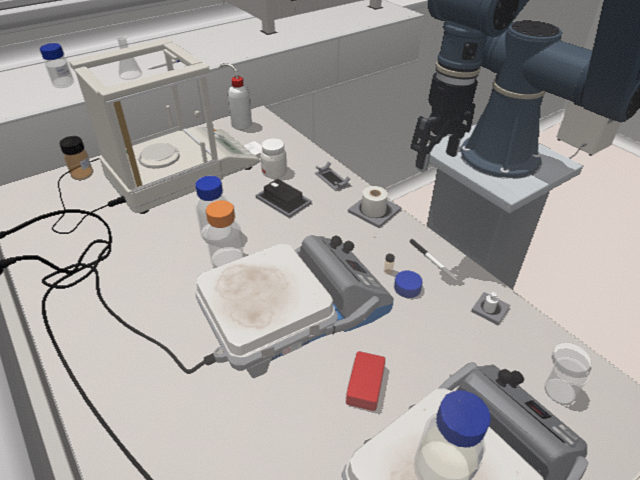

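Roll, weight and brick all sit in their nests. The marker spans (311,82)–(288,250) in the wrist view.

```bash
python3 - <<'E'
from meas import *
def ends(P):
    c=P.mean(0); d=np.linalg.svd(P-c,full_matrices=False)[2][0]; d*=np.sign(d[1]); t=(P-c)@d; n=np.array([-d[1],d[0]]); u=(P-c)@n
    mid=c+d*(t.max()+t.min())/2+n*np.median([u.max(),u.min()]); return mid.round(4),round(np.ptp(t)*1000,1),round(np.ptp(u)*1000,1),round(float(np.degrees(np.arctan2(d[1],d[0]))),2)
# cap mask + barrel via brightness relative background, using depth height > 3mm fallback
for n,b in [('w17',(270,70,330,262)),('w1',(135,205,275,232))]:
    s=load(n); x0,y0,x1,y1=b; im=s['img'].astype(int)
    C=cloud(s); m=np.zeros((480,640),bool); m[y0:y1,x0:x1]=True; m&=C[...,2]>.0035
    v,u=np.nonzero(m); P=p2w(s,np.c_[u,v],.006)[:,:2]; print(n,len(P),ends(P),np.percentile(C[m][:,2],[50,95]))
    cap=blob(s,b,lambda im,h:im.max(-1)<60); print(' cap',ends(p2w(s,cap,.006)[:,:2]), np.r_[cap.min(0),cap.max(0)])
s=load('w17'); print('tip px',p2w(s,(311,82),.005),'cap end',p2w(s,(288,250),.005)); s=load('w1'); print(p2w(s,(268,223),.005),p2w(s,(141,216),.005))
sc=load('scene0'); si=load('side0'); w=load('w17')
print('tri tip',tri([(w,(311,82)),(sc,(456,279))]),'cap',tri([(w,(288,250)),(sc,(412,240))]))
x0,y0=265,65; cv2.imwrite('pics/z17.png',cv2.cvtColor(cv2.resize(w['img'][65:265,255:345],None,fx=3,fy=3,interpolation=cv2.INTER_NEAREST),cv2.COLOR_RGB2BGR))
E
```

```text
w17 1882 (array([0.4477, 0.1876]), np.float64(142.6), np.float64(10.3), 87.09) [0.00802032 0.01053434]
 cap (array([0.4454, 0.1433]), np.float64(52.4), np.float64(10.1), 87.09) [281. 192. 300. 251.]
w1 1043 (array([0.4475, 0.1882]), np.float64(142.6), np.float64(10.4), 87.17) [0.00790619 0.01057947]
 cap (array([0.4452, 0.1442]), np.float64(52.4), np.float64(10.8), 87.73) [141. 211. 188. 222.]
tip px [[0.45103839 0.25788427 0.005     ]] cap end [[0.44604436 0.11805168 0.005     ]]
[[0.4495691  0.25934371 0.005     ]] [[0.44571202 0.11766362 0.005     ]]
tri tip (array([0.45159036, 0.25707856, 0.00521902]), [np.float64(0.0009616278375384024), np.float64(0.0009616278375383829)]) cap (array([0.44546798, 0.11988191, 0.00787   ]), [np.float64(0.0010694858657159972), np.float64(0.0010694858657159646)])
```

View pics/z17.png

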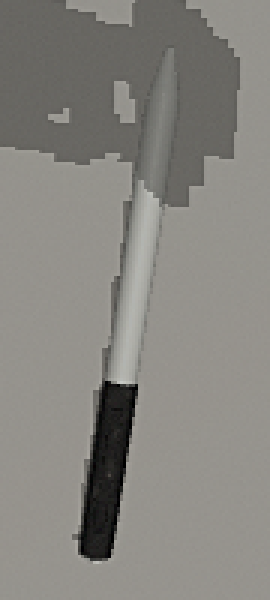

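jog_arm([
  [-0.3,2,-3,-4.6,60],
  [-0.3,1.7,-4,-4.6,140],
  [0,0,-4,0,140],
  [0,0,-3,0,140],
  [0,0,-1,0,140],
  [0,0,0,0,140],
])

```text
t: 23.82
tcp_pos: [0.4561, 0.1823, 0.0378]
tool_rot: [0.729, 0.683, 0.033, 0.031]
force: [-0.5, -0.5, -0.2]
finger_gap: 0.452
```

```bash
python3 - <<'E'
from h import *
ps2(); snap('wrist','w18'); ps2()
E
```

```text
t 23.82 tcp [0.4561 0.1823 0.0378] yaw -3.81 gap 0.452 F [-0.5 -0.5 -0.2] qd 0.03 q [ 0.16  0.62  1.97 -0.04  0.46  0.26]
tilt deg radial 5.09 tang -0.91 q [ 0.163   0.6234  1.9674 -0.0358  0.462   0.2606]
t 23.87 tcp [0.4565 0.1823 0.0386] yaw -3.83 gap 0.449 F [ 0.6 -0.8  0.3] qd 0.05 q [ 0.16  0.62  1.97 -0.04  0.46  0.26]
tilt deg radial 5.14 tang -0.91 q [ 0.1628  0.6219  1.9669 -0.0357  0.4633  0.2606]
```

View pics/w18.png

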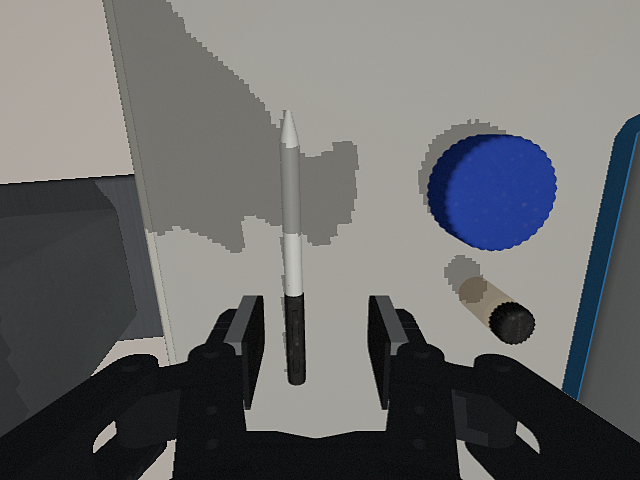

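```bash
python3 - <<'E'
from meas import *
s=load('w18'); C=cloud(s)
for uv in [(255,298),(252,302),(376,298),(380,302),(248,315),(385,315)]: print(uv,C[uv[1],uv[0]].round(4),s['img'][uv[1],uv[0]])
E
```

```text
(255, 298) [0.433  0.1949 0.0678] [77 78 78]
(252, 302) [0.4322 0.1949 0.0712] [70 71 72]
(376, 298) [0.4752 0.1918 0.0711] [72 74 74]
(380, 302) [0.4758 0.1918 0.0747] [68 70 72]
(248, 315) [0.4315 0.1948 0.0812] [73 76 75]
(385, 315) [0.4748 0.1921 0.0854] [73 75 74]
```

jog_arm([
  [-0.6,0.6,-2,0.9,140],
  [0,0,-2,0,140],
  [-0.1,0,-1.2,0,140],
  [0,0,-0.2,0,140],
])

```text
t: 24.2
tcp_pos: [0.4565, 0.1851, -0.0125]
tool_rot: [0.726, 0.686, 0.038, 0.035]
force: [-0.5, 0.3, 0.2]
finger_gap: 0.452
```

```bash
python3 - <<'E'
from h import *
ps2(); snap('wrist','w19'); ps2()
from meas import *
s=load('w19'); C=cloud(s)
for uv in [(255,298),(252,302),(376,298),(380,302)]: print(uv,C[uv[1],uv[0]].round(4),s['img'][uv[1],uv[0]])
E
```

```text
t 24.2 tcp [ 0.4565  0.1851 -0.0125] yaw -3.25 gap 0.452 F [-0.5  0.3  0.2] qd 0.05 q [ 0.17  0.73  1.99 -0.05  0.32  0.27]
tilt deg radial 5.82 tang -0.94 q [ 0.1689  0.7319  1.9899 -0.0525  0.3184  0.2742]
t 24.25 tcp [ 0.4572  0.1852 -0.012 ] yaw -3.25 gap 0.448 F [-0.3 -0.3  1.2] qd 0.03 q [ 0.17  0.73  1.99 -0.05  0.32  0.27]
tilt deg radial 5.91 tang -0.94 q [ 0.1688  0.731   1.9891 -0.0524  0.3185  0.2742]
(255, 298) [0.4329 0.1976 0.0177] [76 80 78]
(252, 302) [0.4319 0.1971 0.02  ] [70 72 72]
(376, 298) [0.4749 0.1951 0.0218] [70 72 71]
(380, 302) [0.4752 0.1953 0.0259] [67 69 71]
```

View pics/w19.png

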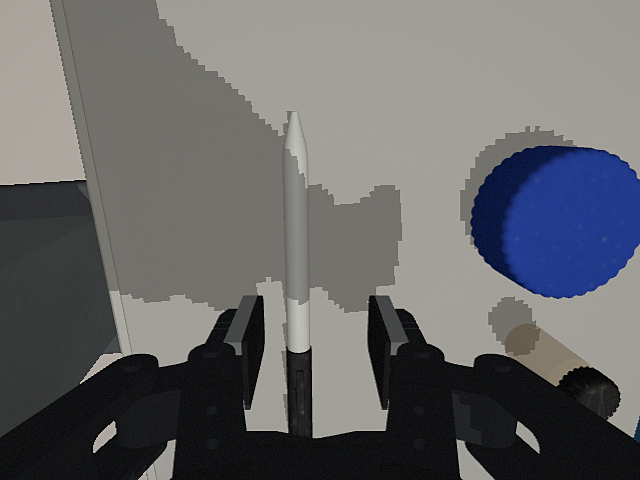

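jog_arm([
  [-0.5,0.3,-0.7,0.3,140],
  [-0.3,0,-0.5,0,140],
  [-0.1,0,-0.1,0,180],
])

```text
t: 24.5
tcp_pos: [0.4517, 0.1877, -0.0224]
tool_rot: [0.724, 0.687, 0.042, 0.038]
force: [0.7, 0.4, -0.6]
finger_gap: 0.32
```

```bash
python3 - <<'E'
from h import *
ps2(); snap('wrist','w20'); ps2()
from meas import *
s=load('w20'); C=cloud(s)
for u in (262,267,272,277,357,362,367): print([(v,tuple(C[v,u].round(4))) for v in (294,296,300)])
E
```

```text
t 24.5 tcp [ 0.4517  0.1877 -0.0224] yaw -3.07 gap 0.32 F [ 0.7  0.4 -0.6] qd 0.05 q [ 0.18  0.75  2.01 -0.06  0.27  0.29]
tilt deg radial 6.37 tang -0.98 q [ 0.1764  0.7531  2.0075 -0.064   0.2701  0.2902]
t 24.55 tcp [ 0.4514  0.1877 -0.0224] yaw -3.06 gap 0.295 F [-0.1 -0.5  0.6] qd 0.02 q [ 0.18  0.75  2.01 -0.06  0.27  0.29]
tilt deg radial 6.34 tang -0.98 q [ 0.1765  0.753   2.0077 -0.0638  0.2705  0.2901]
[(294, (np.float64(0.4301), np.float64(0.1994), np.float64(0.0028))), (296, (np.float64(0.4303), np.float64(0.2), np.float64(0.0064))), (300, (np.float64(0.4303), np.float64(0.2), np.float64(0.0099)))]
[(294, (np.float64(0.432), np.float64(0.1997), np.float64(0.0042))), (296, (np.float64(0.432), np.float64(0.2), np.float64(0.0067))), (300, (np.float64(0.4319), np.float64(0.1994), np.float64(0.0088)))]
[(294, (np.float64(0.4338), np.float64(0.1999), np.float64(0.005))), (296, (np.float64(0.4337), np.float64(0.1996), np.float64(0.0061))), (300, (np.float64(0.4337), np.float64(0.1993), np.float64(0.0091)))]
[(294, (np.float64(0.4355), np.float64(0.1993), np.float64(0.0039))), (296, (np.float64(0.4355), np.float64(0.1984), np.float64(0.0037))), (300, (np.float64(0.4353), np.float64(0.1971), np.float64(0.0043)))]
[(294, (np.float64(0.4641), np.float64(0.1975), np.float64(0.0066))), (296, (np.float64(0.4635), np.float64(0.1982), np.float64(0.0099))), (300, (np.float64(0.4629), np.float64(0.1977), np.float64(0.0124)))]
[(294, (np.float64(0.4657), np.float64(0.1978), np.float64(0.0077))), (296, (np.float64(0.4654), np.float64(0.1976), np.float64(0.009))), (300, (np.float64(0.4643), np.float64(0.1983), np.float64(0.014)))]
[(294, (np.float64(0.4676), np.float64(0.1976), np.float64(0.0076))), (296, (np.float64(0.4669), np.float64(0.1981), np.float64(0.0105))), (300, (np.float64(0.4662), np.float64(0.1979), np.float64(0.0135)))]
```

View pics/w20.png

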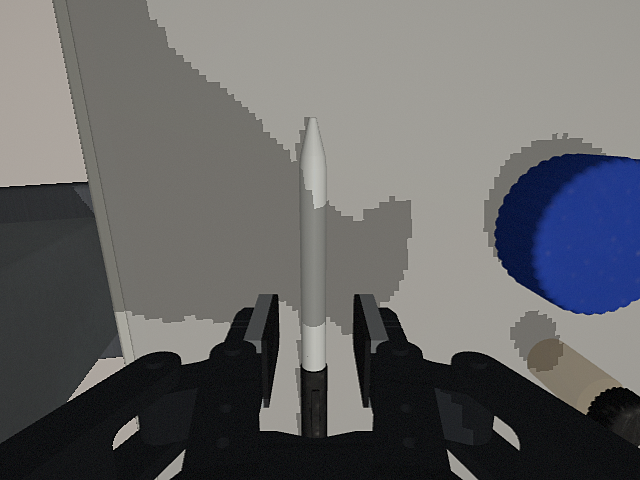

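jog_arm([
  [-0.1,0,-0.1,0,210],
  [-0.1,0,0,0,245],
  [-0.1,0,0,0,245],
  [0,0,0,0,245],
  [0,0,0,0,245],
], squeeze=40)

```text
t: 24.97
tcp_pos: [0.4488, 0.1881, -0.0219]
tool_rot: [0.724, 0.687, 0.043, 0.038]
force: [0.3, -0.1, 1.0]
finger_gap: 0.102
```

```bash
python3 - <<'E'
from h import *
ps2(); snap('wrist','w21'); ps2()
E
```

```text
t 24.97 tcp [ 0.4488  0.1881 -0.0219] yaw -3.02 gap 0.102 F [ 0.3 -0.1  1. ] qd 0.0 q [ 0.18  0.75  2.02 -0.07  0.26  0.29]
tilt deg radial 6.51 tang -0.99 q [ 0.1785  0.7514  2.0155 -0.0668  0.2614  0.2942]
t 25.02 tcp [ 0.4488  0.1881 -0.0219] yaw -3.02 gap 0.104 F [ 0.4 -0.2  0.2] qd 0.0 q [ 0.18  0.75  2.02 -0.07  0.26  0.29]
tilt deg radial 6.50 tang -0.99 q [ 0.1785  0.7515  2.0155 -0.0668  0.2615  0.2942]
```

View pics/w21.png

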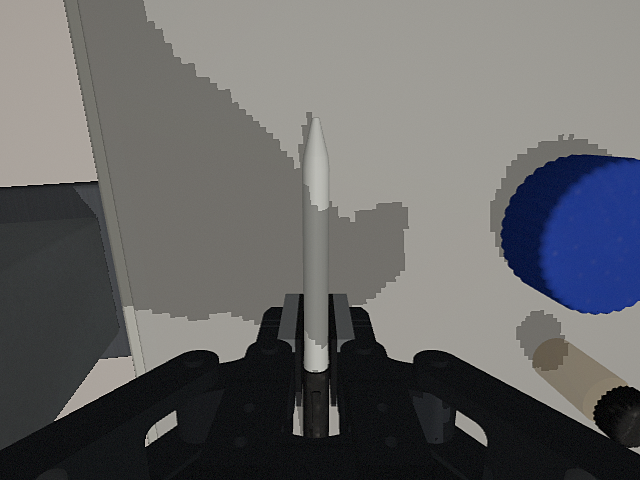

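The pen is held centrally in the pads (316,330). Cross-checking the pen rest position from several views before moving.

```bash
python3 - <<'E'
from meas import *
for n,b in [('w2',(218,168,286,210)),('w5',(80,132,164,190)),('w6',(424,214,514,268)),('w12',(40,115,108,235))]:
    s=load(n); c=blob(s,b,lambda im,h:im.max(-1)<62); print(n,[rect(p2w(s,c,z)) for z in (.004,)],np.r_[c.min(0),c.max(0)])
# saddles from depth
for n in ['w2','w5','w6','w12']:
    s=load(n); C=cloud(s).reshape(-1,3); m=(abs(C[:,0]-.442)<.045)&(abs(C[:,1]+.172)<.07)&(C[:,2]>.011)&(C[:,2]<.03); P=C[m]
    for sg in (1,-1):
        Q=P[(P[:,1]+.172)*sg>0]; print(n,sg,len(Q),np.percentile(Q,[3,97],axis=0).round(4).tolist())
        H=Q[Q[:,2]>.018]; L=Q[Q[:,2]<.0145]
        print('   notch bottom x range',np.percentile(L[:,0],[5,95]).round(4) if len(L)>5 else None,'z',np.median(L[:,2]).round(4) if len(L)>5 else None)
E
```

```text
w2 [(array([ 442.1, -172.1]), 59.5, 30.0, -1.52)] [224. 176. 278. 204.]
w5 [(array([ 441.7, -172.2]), 60.5, 31.9, -1.97)] [ 83. 138. 160. 189.]
w6 [(array([ 442.4, -171.7]), 60.1, 30.0, -1.27)] [428. 218. 511. 264.]
w12 [(array([ 442.6, -171.9]), 59.7, 29.8, -1.34)] [ 44. 122. 103. 229.]
w2 1 372 [[0.4227, -0.1357, 0.0114], [0.4632, -0.1264, 0.0232]]
   notch bottom x range [0.4344 0.4519] z 0.0124
w2 -1 382 [[0.4209, -0.2175, 0.0113], [0.4613, -0.2078, 0.023]]
   notch bottom x range [0.4324 0.4508] z 0.0123
w5 1 865 [[0.4233, -0.1364, 0.0114], [0.4639, -0.1265, 0.0233]]
   notch bottom x range [0.4334 0.4525] z 0.0125
w5 -1 771 [[0.4217, -0.2181, 0.0114], [0.4621, -0.2085, 0.0231]]
   notch bottom x range [0.4317 0.45  ] z 0.0124
w6 1 786 [[0.4237, -0.1351, 0.0115], [0.4641, -0.1256, 0.023]]
   notch bottom x range [0.4342 0.4526] z 0.0124
w6 -1 819 [[0.4216, -0.217, 0.0114], [0.4621, -0.2074, 0.023]]
   notch bottom x range [0.4314 0.451 ] z 0.0124
w12 1 1547 [[0.4242, -0.1356, 0.0115], [0.4643, -0.1262, 0.0233]]
   notch bottom x range [0.4343 0.4507] z 0.0125
w12 -1 1323 [[0.4225, -0.2173, 0.0115], [0.4623, -0.2078, 0.0231]]
   notch bottom x range [0.4317 0.45  ] z 0.0125
```

jog_arm([
  [0,0,2,0,245],
  [0,0,3,0,245],
  [0,-1,4,0.3,245],
  [0,-4,2,0.3,245],
  [0,-4,1,0.3,245],
  [0,-4,0,0.3,245],
  [0,-4,0,0.3,245],
  [0,-4,0,0.3,245],
  [0,-4,0,0.3,245],
  [0,-4,0,0.3,245],
])

```text
t: 25.85
tcp_pos: [0.4489, -0.1044, 0.1035]
tool_rot: [0.702, 0.71, 0.045, 0.041]
force: [1.1, -0.9, 0.3]
finger_gap: 0.1
```

```bash
python3 - <<'E'
from h import *
ps2()
E
```

```text
t 25.85 tcp [ 0.4489 -0.1044  0.1035] yaw 0.62 gap 0.1 F [ 1.1 -0.9  0.3] qd 1.31 q [-0.52  0.46  2.03  0.13  0.56 -0.63]
tilt deg radial 5.91 tang 3.79 q [-0.5196  0.4555  2.027   0.1251  0.5589 -0.6335]
```

jog_arm([
  [0,-3,0,-1,245],
  [0,-2.7,-2,-0.5,245],
  [0,0,-1,0,245],
])

```text
t: 26.1
tcp_pos: [0.4531, -0.1755, 0.076]
tool_rot: [0.714, 0.697, 0.045, 0.051]
force: [0.4, 0.4, 1.1]
finger_gap: 0.104
```

```bash
python3 - <<'E'
from h import *
ps2(); snap('wrist','w22'); snap('side','si22'); ps2()
a=cv2.imread('pics/si22.png')[200:330,190:320]; cv2.imwrite('pics/z22.png',cv2.resize(a,None,fx=4,fy=4,interpolation=cv2.INTER_CUBIC))
E
```

```text
t 26.1 tcp [ 0.4531 -0.1755  0.076 ] yaw -1.39 gap 0.104 F [0.4 0.4 1.1] qd 0.29 q [-0.65  0.53  2.    0.16  0.5  -0.76]
tilt deg radial 6.48 tang 4.28 q [-0.6511  0.5327  1.9965  0.1552  0.5039 -0.7583]
t 26.2 tcp [ 0.4505 -0.1705  0.0752] yaw -1.3 gap 0.103 F [-0.1  0.6 -0.9] qd 0.05 q [-0.65  0.53  2.    0.16  0.51 -0.76]
tilt deg radial 6.01 tang 4.32 q [-0.6463  0.5325  2.0011  0.1555  0.5078 -0.7558]
```

View pics/w22.png

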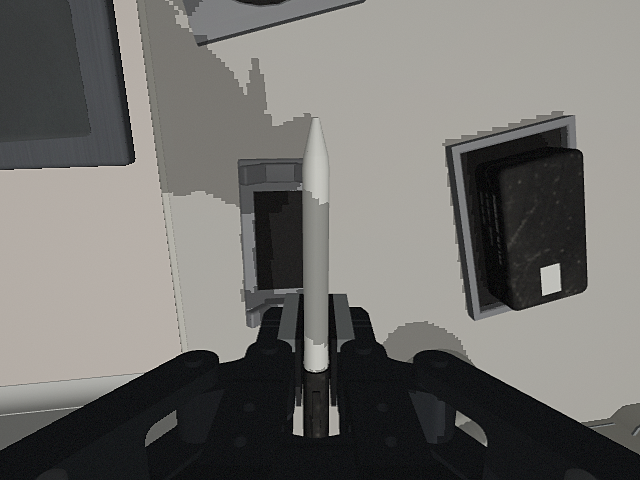

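View pics/z22.png

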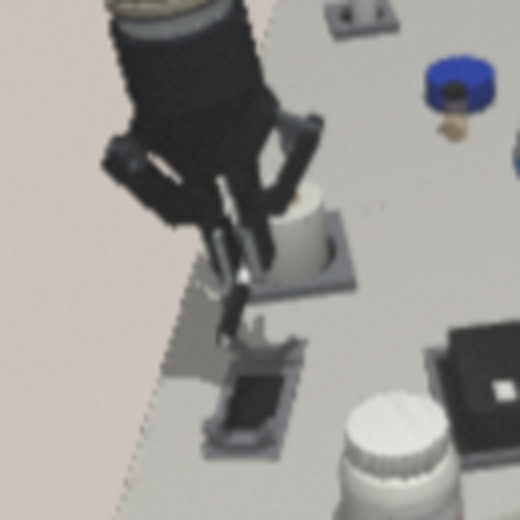

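```bash
cat > pen.py <<'E'
from meas import *
def pen(s,box=(302,117,330,366)):
    C=cloud(s); x0,y0,x1,y1=box; out=[]
    tcp=sense()['tcp_pos']
    rows=[]
    for v in range(y0+50,285,3):
        P=C[v,x0-4:x1+4]; ok=~np.isnan(P[:,0]); P=P[ok]
        zt=np.nanmax(P[:,2]); Q=P[P[:,2]>zt-.006]
        if len(Q)>5: rows.append([(Q[:,0].min()+Q[:,0].max())/2,Q[:,1].mean(),zt])
    L=np.array(rows); c=L.mean(0); d=np.linalg.svd(L-c)[2][0]; d*=np.sign(d[1])
    # tip: project pixel of end on line height
    P=C[y0-6:y0+12,x0:x1].reshape(-1,3); P=P[P[:,2]>c[2]-.012]; tip=c+d*((P-c)@d).max()
    mid=tip-d*.072
    print('tcp',tcp.round(4),'tip',tip.round(4),'mid top',mid.round(4),'minus tcp',(mid-tcp).round(4),'dir deg',round(float(np.degrees(np.arctan2(d[1],d[0]))),2),'pitch',round(float(np.degrees(d[2])),2))
    return mid,d
E
python3 - <<'E'
from pen import *
mid,d=pen(load('w22'))
rest=np.array([.4423,-.172]); print('need',rest-mid[:2],'pen underside z',mid[2]-.0103)
E
```

```text
tcp [ 0.4505 -0.1705  0.0752] tip [ 0.4509 -0.1037  0.1075] mid top [ 0.4495 -0.1757  0.1086] minus tcp [-0.0011 -0.0052  0.0335] dir deg 88.89 pitch -0.93
need [-0.00717152  0.00367855] pen underside z 0.09834806450502266
```

jog_arm([
  [-0.5,-0.1,-2,0,245],
  [-0.1,0,-2,0,245],
  [-0.1,0,-1,0,245],
  [0,0,0,0,245],
])

```text
t: 26.53
tcp_pos: [0.4431, -0.1686, 0.0257]
tool_rot: [0.713, 0.699, 0.046, 0.046]
force: [-0.6, -0.0, 0.4]
finger_gap: 0.103
```

```bash
python3 - <<'E'
from pen import *
ps2(); s=snap('wrist','w23'); mid,d=pen(s)
rest=np.array([.4423,-.172]); print('need',rest-mid[:2],'pen underside z',mid[2]-.0103)
C=cloud(s).reshape(-1,3)
E
```

```text
t 26.53 tcp [ 0.4431 -0.1686  0.0257] yaw -1.13 gap 0.103 F [-0.6 -0.   0.4] qd 0.02 q [-0.65  0.64  2.05  0.22  0.36 -0.84]
tilt deg radial 5.96 tang 4.42 q [-0.6542  0.6383  2.0465  0.2208  0.3603 -0.8375]
tcp [ 0.4434 -0.1686  0.0263] tip [ 0.4406 -0.097   0.0576] mid top [ 0.4396 -0.169   0.0581] minus tcp [-0.0038 -0.0004  0.0318] dir deg 89.2 pitch -0.43
need [ 0.00272943 -0.00301825] pen underside z 0.04784367743419407
```

View pics/w23.png

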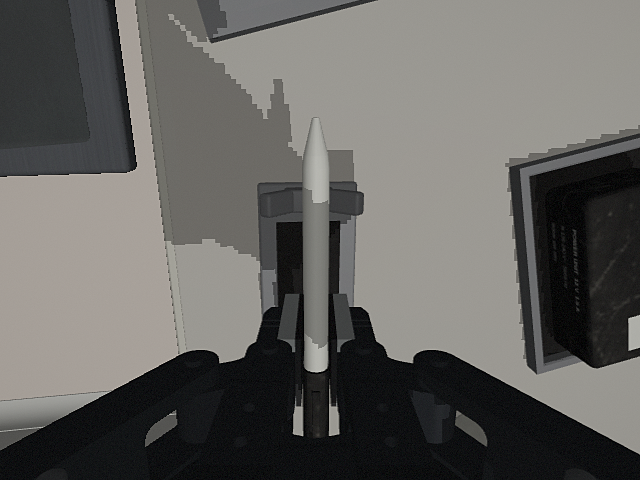

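jog_arm([
  [0.2,-0.3,-1.2,-0.3,245],
  [0,0,-1.2,0,245],
  [0,0,-0.5,0,245],
  [0,0,0,0,245],
])

```text
t: 26.92
tcp_pos: [0.4476, -0.1693, 0.0004]
tool_rot: [0.712, 0.699, 0.046, 0.049]
force: [0.7, -0.2, 0.4]
finger_gap: 0.101
```

```bash
python3 - <<'E'
from pen import *
ps2(); s=snap('wrist','w24'); mid,d=pen(s)
rest=np.array([.4423,-.172]); print('need',rest-mid[:2],'pen underside z',mid[2]-.0103)
E
```

```text
t 26.92 tcp [ 4.476e-01 -1.693e-01  4.000e-04] yaw -1.08 gap 0.101 F [ 0.7 -0.2  0.4] qd 0.02 q [-0.65  0.7   2.05  0.27  0.29 -0.89]
tilt deg radial 6.28 tang 4.45 q [-0.6497  0.6985  2.0481  0.2703  0.2949 -0.8856]
tcp [ 0.4476 -0.1693  0.0007] tip [ 0.4449 -0.0977  0.0324] mid top [ 0.444  -0.1696  0.0326] minus tcp [-0.0037 -0.0004  0.0319] dir deg 89.22 pitch -0.16
need [-0.00165106 -0.0023502 ] pen underside z 0.022306498790353086
```

View pics/w24.png

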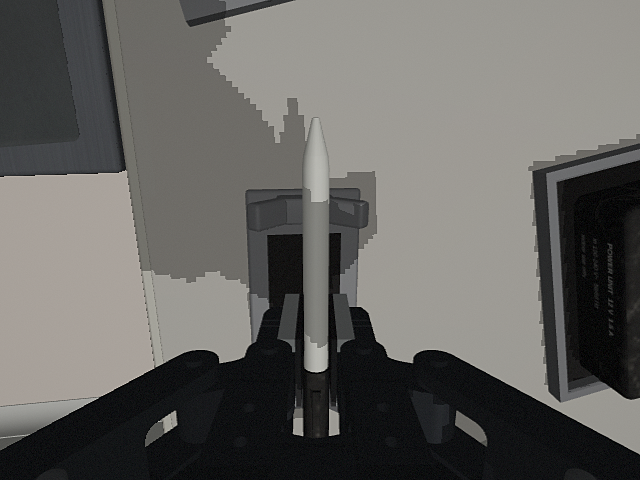

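jog_arm([
  [-0.2,-0.3,-0.4,-0.4,245],
  [-0.1,-0.1,-0.4,0,245],
  [0,0,0,0,245],
])

```text
t: 27.22
tcp_pos: [0.4457, -0.1735, -0.0056]
tool_rot: [0.714, 0.697, 0.047, 0.051]
force: [-0.2, -0.5, -0.1]
finger_gap: 0.098
```

```bash
python3 - <<'E'
from pen import *
ps2(); s=snap('wrist','w25'); mid,d=pen(s)
rest=np.array([.4423,-.172]); print('need',rest-mid[:2],'pen underside z',mid[2]-.0103)
E
```

```text
t 27.22 tcp [ 0.4457 -0.1735 -0.0056] yaw -1.38 gap 0.098 F [-0.2 -0.5 -0.1] qd 0.02 q [-0.66  0.71  2.05  0.29  0.27 -0.92]
tilt deg radial 6.50 tang 4.49 q [-0.6601  0.7124  2.0534  0.2949  0.2729 -0.9157]
tcp [ 0.4458 -0.1736 -0.0054] tip [ 0.4433 -0.1018  0.0262] mid top [ 0.4419 -0.1738  0.0267] minus tcp [-0.0038 -0.0002  0.0321] dir deg 88.87 pitch -0.34
need [0.00036793 0.00181194] pen underside z 0.016380814502853547
```

jog_arm([
  [0,0.2,-0.3,0.2,245],
  [-0.1,0,-0.1,0,245],
])

```text
t: 27.43
tcp_pos: [0.4451, -0.172, -0.0091]
tool_rot: [0.713, 0.698, 0.047, 0.052]
force: [0.2, 0.4, 0.3]
finger_gap: 0.099
```

```bash
python3 - <<'E'
from pen import *
ps2(); s=snap('wrist','w26'); mid,d=pen(s)
rest=np.array([.4423,-.172]); print('need',rest-mid[:2],'pen underside z',mid[2]-.0103)
E
```

```text
t 27.43 tcp [ 0.4451 -0.172  -0.0091] yaw -1.19 gap 0.099 F [0.2 0.4 0.3] qd 0.09 q [-0.66  0.72  2.06  0.31  0.26 -0.93]
tilt deg radial 6.60 tang 4.50 q [-0.6583  0.7205  2.0582  0.3115  0.2591 -0.9342]
tcp [ 0.445  -0.172  -0.0091] tip [ 0.4425 -0.1003  0.0227] mid top [ 0.4414 -0.1722  0.0232] minus tcp [-0.0036 -0.0002  0.0323] dir deg 89.09 pitch -0.35
need [0.00092272 0.00024284] pen underside z 0.012884072584913846
```

jog_arm([
  [0,0,0,0,225],
  [0,0,0,0,200],
  [0,0,0,0,170],
  [0,0,0.1,0,150],
])

```text
t: 27.82
tcp_pos: [0.4447, -0.1719, -0.0083]
tool_rot: [0.713, 0.698, 0.047, 0.051]
force: [0.8, -0.5, -0.2]
finger_gap: 0.407
```

```bash
python3 - <<'E'
from h import *
ps2(); snap('wrist','w27')
E
```

```text
t 27.82 tcp [ 0.4447 -0.1719 -0.0083] yaw -1.22 gap 0.407 F [ 0.8 -0.5 -0.2] qd 0.04 q [-0.66  0.72  2.06  0.31  0.26 -0.93]
tilt deg radial 6.55 tang 4.50 q [-0.6587  0.7186  2.0585  0.3085  0.2614 -0.9313]
```

View pics/w27.png

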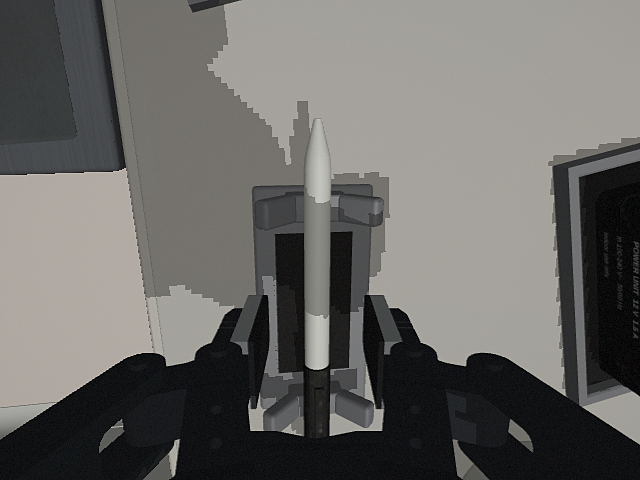

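The pen lies in both notches with the pads clear of it. Retreat and check.

jog_arm([
  [-0.1,0,1,0,140],
  [-0.2,0,2,0,140],
  [-0.3,0,3,0,100],
  [0,0,4,0,60],
  [0,0,4,0,0],
  [0,0,4,0,0],
  [0,2,3,0,0],
  [0,3.5,2,0,0],
  [0,3.5,0,0,0],
  [0,0,0,0,0],
])

```text
t: 28.7
tcp_pos: [0.4341, -0.0806, 0.2391]
tool_rot: [0.717, 0.694, 0.045, 0.055]
force: [-1.1, 0.8, -0.2]
finger_gap: 0.999
```

jog_arm([
  [0,-3,1,0,0],
  [0,-4,1,0,0],
  [0,-4,0,0,0],
  [0,-4,0,0,0],
  [0,-2,0,0,0],
  [0,0,0,0,0],
])

```text
t: 29.2
tcp_pos: [0.4286, -0.2529, 0.2648]
tool_rot: [0.712, 0.699, 0.043, 0.058]
force: [-0.1, -0.0, -0.6]
finger_gap: 0.997
```

```bash
python3 - <<'E'
from h import *
ps2(); snap('wrist','w28'); snap('scene','s28'); snap('side','si28')
E
```

```text
t 29.2 tcp [ 0.4286 -0.2529  0.2648] yaw -1.01 gap 0.997 F [-0.1 -0.  -0.6] qd 0.02 q [-0.82  0.22  1.77  0.1   1.04 -0.84]
tilt deg radial 6.47 tang 5.02 q [-0.8166  0.2241  1.7682  0.1019  1.0379 -0.8445]
```

View pics/w28.png

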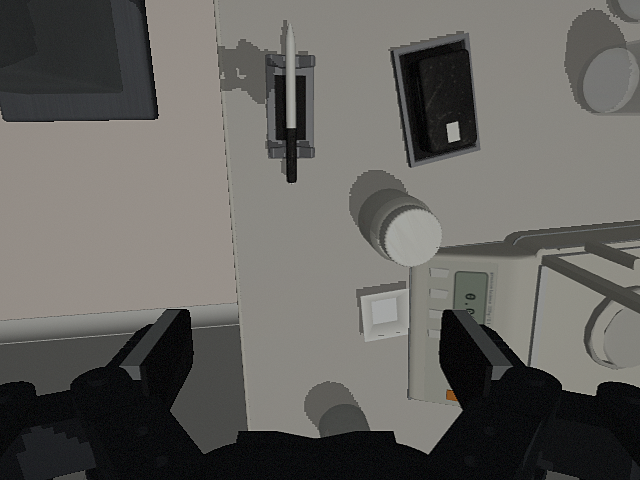

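View pics/s28.png

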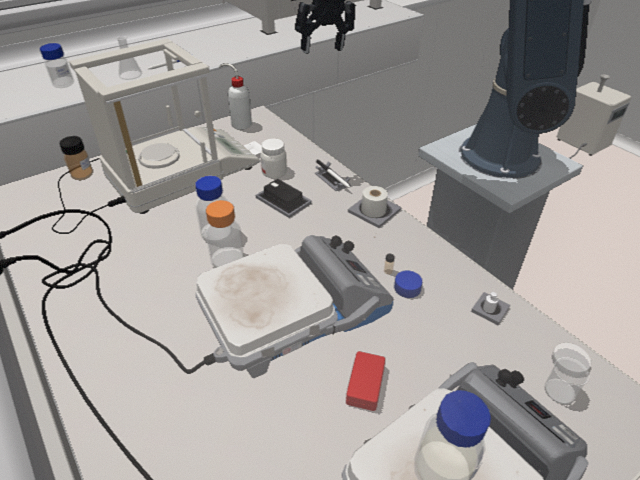

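View pics/si28.png

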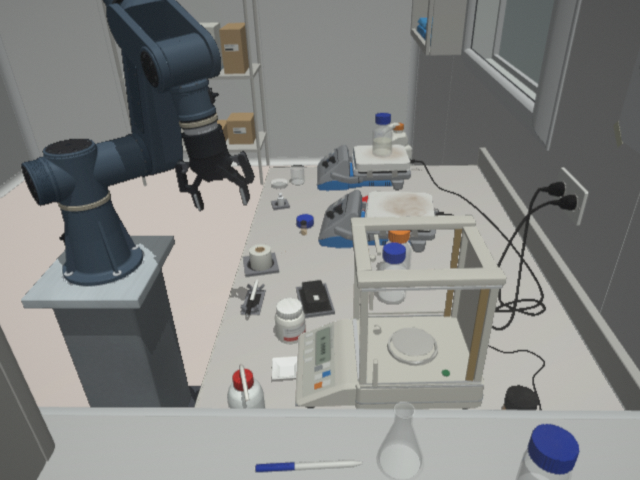

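All four sit in their holders in all views, and jar and vial are standing. Numeric check.

```bash
python3 - <<'E'
from meas import *
s=load('w28'); C=cloud(s)
m=np.zeros((480,640),bool); m[10:195,278:306]=True; 
im=s['img'].astype(int)
Cw=C.copy()
P=C[m]; P=P[(P[:,2]>.0195)&(P[:,2]<.03)]
# restrict to near pen line
P=P[abs(P[:,0]-np.median(P[:,0]))<.007]; print('pen top z',np.percentile(P[:,2],90),'y range',P[:,1].min(),P[:,1].max(),'mid y',(P[:,1].min()+P[:,1].max())/2)
for y0 in (-.235,-.213,-.172,-.131,-.11): q=P[abs(P[:,1]-y0)<.004]; print(y0,len(q),q[:,0].min().round(4),q[:,0].max().round(4),q[:,2].max().round(4))
print('ends by ray z.018: tip',p2w(s,(290,21),.018),'cap',p2w(s,(292,182),.018))
Q=C.reshape(-1,3); Q=Q[(abs(Q[:,0]-.442)<.03)&(abs(Q[:,1]+.172)<.06)&(Q[:,2]>.011)&(Q[:,2]<.026)&(abs(Q[:,0]-.442)>.010)]
for sg in (1,-1): R_=Q[(Q[:,1]+.172)*sg>.02]; print('saddle',sg,np.percentile(R_,[3,97],axis=0).round(4).tolist())
# adapter
P=C[25:170,385:485].reshape(-1,3); P=P[(P[:,2]>.027)&(P[:,2]<.04)]; print('adapter',rect(P),np.median(P[:,2]))
sc0,sc=load('scene0'),load('s28')
A,B=cloud(sc0).reshape(-1,3),cloud(sc).reshape(-1,3)
for n,x,y,h,r in [('jar',.543,-.288,(.06,.09),.05),('vial',.548,.158,(.02,.05),.02)]:
    for K in (A,B): q=K[(abs(K[:,0]-x)<r)&(abs(K[:,1]-y)<r)&(K[:,2]>h[0])&(K[:,2]<h[1])]; print(n,len(q),np.median(q,0).round(4),q[:,2].max().round(4))
# weight, roll
for n,x,y,h,r in [('roll',.4385,-.0115,(.045,.06),.04),('weight',.4545,.347,(.04,.055),.02)]:
    q=B[(abs(B[:,0]-x)<r)&(abs(B[:,1]-y)<r)&(B[:,2]>h[0])&(B[:,2]<h[1])]; print(n,len(q),((q.min(0)+q.max(0))/2).round(4),q[:,2].max().round(4))
s=load('w6'); print(sense()['t'])
E
```

```text
pen top z 0.023074821954126856 y range -0.24259437605390408 -0.10456078160387848 mid y -0.17357757882889127
-0.235 77 0.4347 0.4445 0.0241
-0.213 75 0.4354 0.4452 0.0252
-0.172 70 0.4369 0.4454 0.0241
-0.131 76 0.4378 0.446 0.023
-0.11 49 0.4393 0.4465 0.0224
ends by ray z.018: tip [[ 0.44356028 -0.09863789  0.018     ]] cap [[ 0.44046637 -0.24187297  0.018     ]]
saddle 1 [[0.422, -0.1361, 0.0148], [0.4639, -0.1264, 0.0236]]
saddle -1 [[0.42, -0.2177, 0.0149], [0.4624, -0.208, 0.0234]]
adapter (array([ 591.2, -169.4]), 88.0, 51.2, 11.49) 0.032132351181631824
jar 390 [ 0.551  -0.2759  0.0804] 0.0857
jar 392 [ 0.5509 -0.2753  0.0805] 0.0861
vial 114 [0.5491 0.1607 0.0375] 0.0448
vial 114 [0.5494 0.1613 0.0379] 0.0456
roll 347 [ 0.4411 -0.0121  0.0512] 0.0574
weight 33 [0.4578 0.3449 0.044 ] 0.0476
29.35
```

```bash
python3 - <<'E'
from h import *
ps(); print(sign_off())
E
```

```text
t 29.35 tcp [ 0.4278 -0.2474  0.264 ] yaw -0.85 gap 0.998 F [ 1.   1.9 -1.1] qd 0.03 q [-0.81  0.22  1.77  0.1   1.04 -0.84]
the job is handed in; nothing more can be done
None
```

The film roll, steel weight, power brick and marker are all in their holders, placed in that order, and I handed the job in at 29 s. The arm was well clear of everything at the end.

**Last checks**
- **Roll and weight:** both stand upright in their round recesses in the camera views.
- **Power brick:** it lies flat, with its top at 32 mm. It is about 2 mm from the middle of its recess and turned about 0.5° from it.
- **Marker:** it lies in both notches with its middle about 1.5 mm from the middle of the rest along its length. The final views disagree by about 3 mm on exactly where that middle is.
- **Jar and vial:** they are still standing, with no movement above 1 mm measured.

**What disagreed or went wrong**
- **Finger length:** the fingertips end about 26 mm behind the reported tool point, not at it. The first attempt on the brick therefore closed above it without touching it. I lowered the arm and gripped it properly on the second try.
- **Arm tilt:** the arm drifted slightly with almost every move, tilting the tool up to about 8° by the end. I re-measured before each placement and corrected for the drift.

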